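Tighten the deep clamp nut of a reed-plate jig and put the key away

TASK

Turn the wooden-handled socket key that stands in the jig's leaning bore clockwise, seen from its handle end, until the nut at the bottom is fully tight (about 140 degrees, when it meets its stop and the red shoe is down on the brass reed plate). Then draw the key straight out of the bore and stand it, socket end down, in the blue tool pot, lowering it to the bottom before letting go. Leave the comb, the cover plate and the bench block where they lie.

Things in the scene. Friction and masses are not known exactly. Their poses are not given: they have to be found in the camera images.
- key_grip (a point): centre of the flat-sided wooden cross bar (14 mm thick along key x, 90 mm long along key y, 22 mm high along key z) of the socket key, a T-handled socket extension 170 mm long, about 0.22 kg. Its z axis runs up the shaft, out of the bore; the socket end is 159 mm below this point along -z. At the start it stands in the bore, its socket over the nut.
- key: the same socket key; origin at the centre of its socket end, z up the shaft, y along the handle bar. Steel shaft 16 mm thick, brass collar 30 mm across 80 to 88 mm from the socket end, socket 28 mm across. At the start it stands 54 mm clear between bore mouth and bar.
- jig: fixed grey-green cast jig: base 200 x 120 x 22 mm, origin at the centre of its underside, x towards the brass reed plate end. A round tube, 48 mm outside, 34 mm bore, 94 mm deep, stands on it and leans 30 degrees from vertical towards the jig's -x.
- bore_floor (a point): centre of the bore's floor, where the nut sits; 40 mm above the table
- bore_mouth (a point): centre of the bore's upper mouth, 94 mm along the bore from bore_floor; the line from bore_floor to here is the bore's axis
- nut (a joint): turn of the square nut at the bottom of the bore (14 mm wide, 12 mm high), clockwise seen from above, rad: 0 loose, 2.4 fully tight at a hard stop; starts at 0 to 0.2. Friction 0.15 N m; stays where left. The key's 17 mm socket has up to 0.25 rad of play either way on it. As it turns, a red shoe (92 mm bar) goes down 8 mm on to the brass reed plate.
- pot: fixed blue round tool pot, 76 mm outside, 68 mm inside, 110 mm high, open at the top, empty; origin at the centre of its underside, its inner floor 8 mm above that
- comb_mid (a point): centre of the loose lacquered bamboo comb, 105 x 28 x 7 mm, lying flat (bystander)
- cover_mid (a point): centre of the loose chrome cover plate, 104 x 28 x 11 mm, lying flat (bystander)
- block_mid (a point): centre of the loose steel bench block, 64 x 64 x 22 mm (bystander)

How it is judged:
By the outcome, as a careful person would: the job done as asked, in the order asked, and still so for the second after the job is handed in, with the robot touching nothing.
It also fails if it takes over 67 s, if anything falls off the work surface, if the arm or the gripper's body presses on something with over 40 N, if the wrist force passes 120 N, or if a joint passes its speed limit or range.

ROBOT

A 6-joint arm with a two-finger parallel gripper is mounted at the origin on the work surface. World frame = base frame: x ahead of the robot, y to its left, z up, the work surface at z = 0. Lengths are in m, angles in degrees, forces in N, time in s.
With the tool pointing down it reaches from about 0.25 to 0.725 m from the base axis. Payload 9.7 kg.
Tool frame: the origin (TCP) lies on the centre line of the jaws, within the pads' length; the fingertips stand 22 mm ahead of it and the grasp point (between the pads) lies 3 mm ahead of it; z points along the fingers, y is the direction in which the jaws open and shut (so a half turn about z gives the same grasp; the last joint's range is limited). The gripper opens to 85 mm and grips with 20 to 120 N. Pads are 22 mm wide; open, the fingers measure 114 mm over their backs; the gripper's body (76 mm by 85 mm) begins 54 mm behind the grasp point. The pads swing forward as they close: fully open they stand 13 mm farther back than shut.
Start: joints at [-77.063, 4.979, 10.078, 95.1, 0, 90], TCP at [0.123, -0.536, 0.253] pointing down, gripper open.
Joint ranges: [-179.16, 179.16], [-48.56, 103.87], [-65.8, 70.77], [-126.05, 130.52], [-82.76, 87.17], [-180, 180]. Speed limits (degrees/s): [127.2, 127.2, 147.25, 180, 180, 180].

INTERFACE

Orientations are given as [roll, pitch, yaw] about the fixed x, y, z axes, in that order (R = Rz(yaw) Ry(pitch) Rx(roll)).
In Python, from workcell import get_obs, camera, camera_params, job_done gives the robot as it stands.
- The arm moves only by the tool servo_tool, never from a script. Its argument "steps" is a list of rows, each an object of numbers: "x", "y", "z": the shift along the world's x, y, z in mm; "yaw": the turn about the world's z in degrees. A call has 1 to 12 rows; each row is the pose to reach, as a shift and turn from the pose measured when the call began; what a row does not reach only later rows make up. A row lasts 1/8 s, in which the tool goes at most 62.5 mm and 10.7 degrees, less where a joint would pass 70% of its speed; a pose out of reach is approached as far as the arm can. A call with a gripper value outside its range is refused whole. "grip" is the finger opening in mm, from 0 to 85.4, set as the call begins (left out, the last holds). The fingers move at their own pace and stop on an object; "grip_force" is the grip in N (left out, the last holds). Time passes only in rows, so rows that repeat a pose let the fingers close. It gives the time, the measured TCP pose, the force and the opening at its end, in the units of the state.
- get_obs(): the state, without advancing time (a new reading comes with each control period).
- camera(name): name is "side" or "top" or "wrist"; returns (picture, depth): 400x640x3 uint8, red, green, blue; 400x640 float32, m along the optical axis (not along the pixel's ray), 0 where there is no reading.
- camera_params(name): a dict with "intrinsics" (3x3 intrinsics, pixels), "D" ([k1, k2, p1, p2, k3] as OpenCV has them; the pictures are not rectified), "rvec" (rotation vector, rad) and "tvec" (3), from world to camera coordinates, as OpenCV has them; the wrist camera has in their place "hand_eye" (4x4, takes a point from camera to tool coordinates, whose origin is the TCP and whose axes are the flange's). Camera axes: x right, y down, z forward; pixel columns grow to the right and rows downward; lengths in m; the calibration is good to about 2 mm. A picture is of the moment at which its call begins: read the wrist's pose just before it. camera_params takes no time and is no camera call.
- job_done(): hands the job in, once; it reports no verdict.
The state is a dict: "time": time; "q": joint angles; "qd": joint speeds; "joint_efforts": joint torques, N m; "ee_pos": TCP position; "tcp_rot": TCP orientation; "wrist_force": force on the tool from outside, world axes, zero at the start; "torque": the same for the moment, N m; "opening": finger opening in m.
Only numpy, scipy, OpenCV 4.12 (cv2) and the standard library are available. Lean on these libraries where they do the work, as an engineer would, in place of code of your own. Each camera call takes 0.05 s, during which the arm holds its last target.

## Working session

There is one attempt and no reset: what is moved stays moved. The work goes in short steps, Python scripts to look and compute and a tool call to move; the robot and the scene stay as the last step left them, time stands still between calls to the robot, and variables do not carry over. Pictures are saved under pics/ and viewed, and the job is handed in when it is done.

Besides the shell and the picture viewer there is one more tool, called after ">>>" by a JSON object that holds its "method" and its "body", one argument or row to a line. servo_tool: Moves the arm, as the interface text tells. Its arguments: {"type":"object","properties":{"steps":{"type":"array"},"grip":{"type":"number"},"grip_force":{"type":"number"}},"required":["steps"]}

```bash
ls; mkdir -p pics
python3 - <<'E'
from workcell import *
import cv2,numpy as np
print(get_obs())
for n in ["side","top"]:
    p,d=camera(n); cv2.imwrite(f"pics/{n}0.png",p[:,:,::-1]); np.savez(f"{n}0.npz",p=p,d=d)
    print(n,camera_params(n))
print(camera_params("wrist"))
E
```

```text
pics
{'time': 0.0, 'q': array([-7.70641299e+01,  5.01155216e+00,  1.00345980e+01,  9.50982622e+01,
       -9.57662647e-04,  8.99993303e+01]), 'qd': array([-0.07963292,  0.05059802,  0.08418062,  0.00056598,  0.02996307,
        0.03334235]), 'joint_efforts': array([ 1.93387139e-03, -5.20400441e+01,  4.64797926e+01,  1.66661519e-02,
        1.80669863e-04, -3.25037286e-05]), 'ee_pos': array([ 0.1230765 , -0.53585808,  0.25257999]), 'tcp_rot': array([-1.79924784e+02,  9.56782706e-04,  1.29365410e+01]), 'wrist_force': array([0.4717228 , 0.01639977, 0.12180993]), 'torque': array([ 0.0534053 , -0.00560773, -0.04709358]), 'opening': 0.08542464665067309}
side {'intrinsics': array([[431.61896527,   0.        , 325.52598997],
       [  0.        , 431.61896527, 204.97230979],
       [  0.        ,   0.        ,   1.        ]]), 'D': array([0.01974084, 0.        , 0.        , 0.        , 0.        ]), 'rvec': array([ 2.42793169, -0.22263454,  0.08817228]), 'tvec': array([-0.59940513,  0.16661795,  0.94711969])}
top {'intrinsics': array([[506.32970633,   0.        , 323.45731242],
       [  0. 
[... 184 characters left out ...]
[ 2.1708654 , -2.15277083,  0.14555425]), 'tvec': array([-0.01479103,  0.58680002,  1.18951022])}
{'intrinsics': array([[285.1477913 ,   0.        , 320.21061847],
       [  0.        , 285.1477913 , 199.91841167],
       [  0.        ,   0.        ,   1.        ]]), 'D': array([-0.01669428,  0.        ,  0.        ,  0.        ,  0.        ]), 'hand_eye': array([[ 6.85241424e-04, -9.48111363e-01, -3.17937687e-01,
         8.11344416e-02],
       [ 9.99999712e-01,  5.46376742e-04,  5.25937112e-04,
         2.02705939e-04],
       [-3.24933195e-04, -3.17937956e-01,  9.48111465e-01,
        -1.20571941e-01],
       [ 0.00000000e+00,  0.00000000e+00,  0.00000000e+00,
         1.00000000e+00]])}
```

View pics/side0.png

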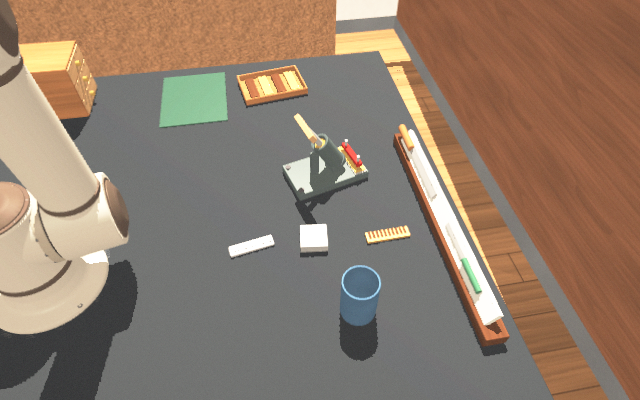

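View pics/top0.png

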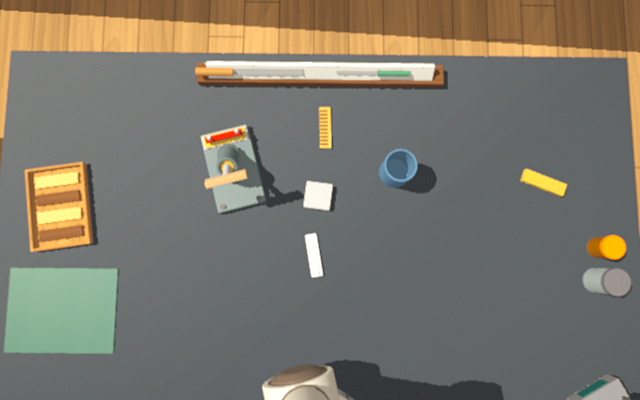

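The side view shows the leaning bar at about (308,131), the jig at (325,170), the red shoe at (352,155) and the pot rim at (361,283). In the top view the bar is at (225,179), the shoe at (224,136) and the pot at (399,168). Next I'll measure these.

```bash
cat > h.py <<'E'
from workcell import *
import cv2,numpy as np
from scipy.spatial.transform import Rotation as Ro
def pose(n,obs=None):
    P=camera_params(n)
    if n!="wrist":
        R=cv2.Rodrigues(P["rvec"])[0]; return P,R.T,-R.T@P["tvec"]
    o=obs; T=np.eye(4);T[:3,:3]=Ro.from_euler("xyz",o["tcp_rot"],degrees=True).as_matrix();T[:3,3]=o["ee_pos"]
    C=T@P["hand_eye"]; return P,C[:3,:3],C[:3,3]
def ray(n,uv,obs=None):
    P,R,c=pose(n,obs); uv=np.array(uv,float).reshape(-1,1,2)
    x=cv2.undistortPoints(uv,P["intrinsics"],P["D"])[:,0]
    return c,(np.c_[x,np.ones(len(x))]@R.T)
def plane(n,uv,z,obs=None):
    c,d=ray(n,uv,obs); return c+d*((z-c[2])/d[:,2])[:,None]
def dep(n,uv,D,obs=None):
    c,d=ray(n,uv,obs); uv=np.array(uv,int).reshape(-1,2); return c+d*D[uv[:,1],uv[:,0]][:,None]
def tri(n1,u1,n2,u2,o1=None,o2=None):
    c1,d1=ray(n1,u1,o1);c2,d2=ray(n2,u2,o2);out=[]
    for a,b in zip(d1,d2):
        s=np.linalg.lstsq(np.c_[a,-b],c2-c1,rcond=None)[0]; p=c1+a*s[0];q=c2+b*s[1]; out.append(np.r_[(p+q)/2,np.linalg.norm(p-q)])
    return np.array(out)
def proj(n,X,obs=None):
    P,R,c=pose(n,obs); X=np.array(X,float).reshape(-1,3)
    return cv2.projectPoints(X,cv2.Rodrigues(R.T)[0],-R.T@c,P["intrinsics"],P["D"])[0][:,0]
def mask(p,lo,hi):
    m=cv2.inRange(cv2.cvtColor(p,cv2.COLOR_RGB2HSV),np.array(lo),np.array(hi)); return m
def snap(n,f):
    o=get_obs(); p,d=camera(n); cv2.imwrite(f"pics/{f}.png",p[:,:,::-1]); np.savez(f"{f}.npz",p=p,d=d,o=o); return p,d,o
E
python3 - <<'E'
from h import *
for n,c in (("top",(225,165,3)),("side",(320,150,3))):
    z=np.load(n+"0.npz");p,d=z["p"],z["d"]
    x0,y0=(180,110) if n=="top" else (270,100)
    im=cv2.resize(p[y0:y0+110,x0:x0+115],None,fx=5,fy=5,interpolation=cv2.INTER_CUBIC); cv2.imwrite(f"pics/{n}z.png",im[:,:,::-1])
z=np.load("top0.npz");p,d=z["p"],z["d"]
m=mask(p,(95,80,40),(115,255,255)); 
cs=[c for c in cv2.findContours(m,0,1)[0] if cv2.contourArea(c)>100]
for c in cs: print(cv2.boundingRect(c),cv2.contourArea(c))
print("potrim",plane("top",(400,164),.110))
for u in [(223,180),(205,185),(245,174),(227,165),(222,136),(237,212),(399,168)]: print(u,dep("top",u,d).round(3))
E
```

```text
(379, 149, 39, 38) 1051.0
potrim [[ 0.64419473 -0.1843755   0.11      ]]
(223, 180) [[0.592 0.205 0.185]]
(205, 185) [[0.581 0.243 0.186]]
(245, 174) [[0.605 0.159 0.186]]
(227, 165) [[0.635 0.209 0.125]]
(222, 136) [[0.721 0.238 0.046]]
(237, 212) [[ 0.54   0.204 -0.   ]]
(399, 168) [[ 0.653 -0.199  0.006]]
```

View pics/topz.png

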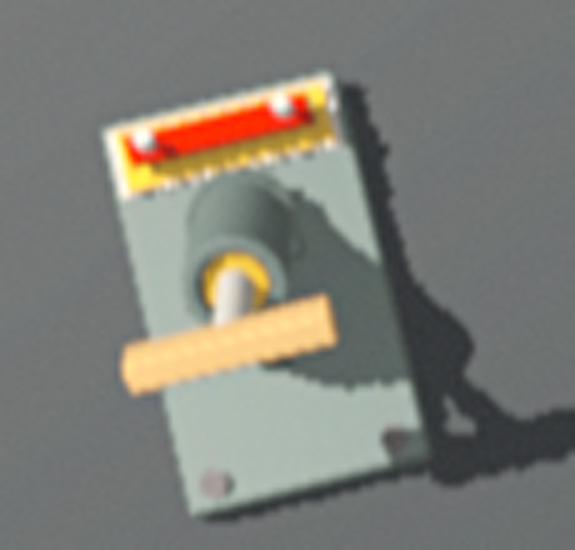

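View pics/sidez.png

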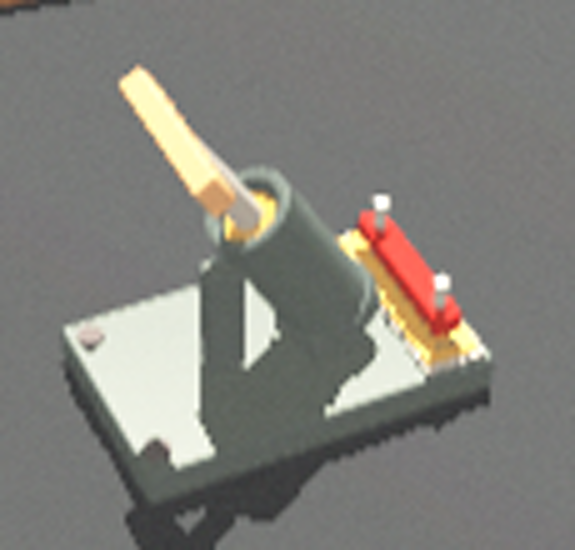

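The zoomed views show the jig's four base corners, with the leaning tube in the middle and its mouth showing a brass collar. The bar lies roughly across the jig, at about (125,370)-(335,320) in the zoomed top view. I'll get the jig frame and axis from the corners.

Run:
```python
from h import *
c=np.array([(103,130),(330,75),(428,462),(195,515)])/5+[180,110]-0.4
X=plane("top",c,.022); print(X.round(4)); ctr=X.mean(0)
print("sides",[np.linalg.norm(X[i]-X[(i+1)%4]).round(4) for i in range(4)])
jx=(X[0]+X[1]-X[2]-X[3]);jx/=np.linalg.norm(jx); jy=np.cross([0,0,1],jx)
print("ctr",ctr,"jx yaw",np.degrees(np.arctan2(jx[1],jx[0])))
# mouth from top zoom: ellipse center
a=-np.sin(np.pi/6)*jx+np.cos(np.pi/6)*np.array([0,0,1])
mz=.040+.094*np.cos(np.pi/6)
m=plane("top",np.array([[237,285]])/5+[180,110]-.4,mz)[0]
print("mouth top",m, "local",(m-ctr)@jx,(m-ctr)@jy)
ms=plane("side",np.array([[249,210]])/5+[270,100]-.4,mz)[0]; print("mouth side",ms,(ms-ctr)@jx,(ms-ctr)@jy)
f=m-.094*a;print("floor",f,"grip pred",f+.159*a, "loc",(f-ctr)@jx)
# bar by mask, both views
for n in("top","side"):
    z=np.load(n+"0.npz");p,d=z["p"],z["d"]
    k=mask(p,(8,60,120),(22,200,255)); 
    for c in cv2.findContours(k,0,1)[0]:
        if cv2.contourArea(c)>60: print(n,cv2.minAreaRect(c))
# bar side corners: top face far end, near end
print("bar tri", tri("top",np.array([[122,367],[332,310]])/5+[180,110]-.4,"side",np.array([[130,78],[210,190]])/5+[270,100]-.4))
z=np.load("top0.npz");p,d=z["p"],z["d"]
k=mask(p,(8,60,120),(22,200,255)); k[:,:195]=0;k[:150]=0;k[:,260:]=0;k[200:]=0
v,u=np.nonzero(cv2.erode(k,np.ones((3,3)))); B=dep("top",np.c_[u,v],d); print(len(B),np.median(B,0),B.min(0),B.max(0))
# pot: rim ellipse
k=mask(p,(95,80,40),(115,255,255)); c=max(cv2.findContours(k,0,1)[0],key=cv2.contourArea)
v,u=np.nonzero(k); P=dep("top",np.c_[u,v],d); s=(P[:,2]>.1)&(P[:,2]<.125)&(abs(P[:,1]+.19)<.1); A=P[s][:,:2]
q=np.linalg.lstsq(np.c_[2*A,np.ones(len(A))],(A**2).sum(1),rcond=None)[0]; print("pot",q[:2],np.sqrt(q[2]+q[:2]@q[:2]),len(A))
z=np.load("side0.npz");p,d=z["p"],z["d"]
k=mask(p,(95,80,40),(115,255,255)); v,u=np.nonzero(k); P=dep("side",np.c_[u,v],d); s=(P[:,2]>.1)&(P[:,2]<.125)&(abs(P[:,1]+.19)<.1); A=P[s][:,:2]
q=np.linalg.lstsq(np.c_[2*A,np.ones(len(A))],(A**2).sum(1),rcond=None)[0]; print("pot side",q[:2],np.sqrt(q[2]+q[:2]@q[:2]),len(A))
```

```text
[[0.727  0.2967 0.022 ]
 [0.7561 0.185  0.022 ]
 [0.563  0.1321 0.022 ]
 [0.536  0.2448 0.022 ]]
sides [np.float64(0.1154), np.float64(0.2003), np.float64(0.1159), np.float64(0.1979)]
ctr [0.64554164 0.21464626 0.022     ] jx yaw 15.277946142326352
mouth top [0.63236059 0.20965958 0.12140639] local -0.014029213638236672 -0.0013372194335320884
mouth side [0.63313973 0.21064513 0.12140639] -0.013017912933194405 -0.0005918042458811518
floor [0.67769956 0.22204416 0.04      ] grip pred [0.60100918 0.20109577 0.17769804] loc 0.03297078636176337
top ((293.3367919921875, 378.1396484375), (11.636516571044922, 51.70902633666992), 83.1572265625)
top ((543.270751953125, 182.1608428955078), (47.32512664794922, 15.222742080688477), 21.250505447387695)
top ((57.181976318359375, 206.39572143554688), (86.42892456054688, 63.283546447753906), 84.95755004882812)
top ((223.65660095214844, 172.4024200439453), (23.49287986755371, 44.10749053955078), 76.50426483154297)
top ((225.11767578125, 136.97059631347656), (13.58199405670166, 42.44373321533203), 75.96376037597656)
top ((324.8784484863281, 127.0032958
[... 605 characters left out ...]
31072998047)
side ((445.8869323730469, 234.28762817382812), (238.36349487304688, 24.155723571777344), 63.5490837097168)
side ((271.88458251953125, 83.92308044433594), (31.574695587158203, 67.6600570678711), 78.69007110595703)
side ((517.5, 199.5), (399.0, 243.0), 90.0)
side ((341.3609924316406, 138.7546844482422), (720.4266357421875, 243.6501922607422), 29.494956970214844)
bar tri [[0.58381727 0.24624136 0.18225502 0.00397294]
 [0.60849775 0.15726359 0.1840112  0.00490532]]
337 [0.59627451 0.19902358 0.18417145] [0.43469549 0.001792   0.01751341] [0.6423437  0.24542556 1.25320558]
pot [ 0.64108536 -0.18510018] 0.03569142874158022 213
pot side [ 0.64207075 -0.18820207] 0.03556992769737188 308
```

>>> {"method": "servo_tool", "body": {
  "steps": [
    {"x": 15, "y": 25, "z": 20},
    {"x": 50, "y": 75, "z": 40},
    {"x": 85, "y": 125, "z": 50},
    {"x": 120, "y": 175, "z": 50},
    {"x": 155, "y": 225, "z": 50},
    {"x": 190, "y": 275, "z": 50},
    {"x": 225, "y": 325, "z": 50},
    {"x": 260, "y": 375, "z": 50}
  ]
}}

```text
schema error: expected keys x, y, z, yaw
```

Run:
```python
from h import *
o=get_obs();print(o["time"],o["q"].round(1),o["ee_pos"],o["tcp_rot"])
```

```text
0.1 [-77.1   5.   10.   95.1  -0.   90. ] [ 0.12307609 -0.5358621   0.25266182] [-1.79930951e+02  2.65953714e-03  1.29353251e+01]
```

>>> {"method": "servo_tool", "body": {
  "steps": [
    {"x": 15, "y": 25, "z": 20, "yaw": 0},
    {"x": 50, "y": 75, "z": 40, "yaw": 0},
    {"x": 85, "y": 125, "z": 50, "yaw": 0},
    {"x": 120, "y": 175, "z": 50, "yaw": 0},
    {"x": 155, "y": 225, "z": 50, "yaw": 0},
    {"x": 190, "y": 275, "z": 50, "yaw": 0},
    {"x": 225, "y": 325, "z": 50, "yaw": 0},
    {"x": 260, "y": 375, "z": 50, "yaw": 0}
  ]
}}

```text
time: 1.1
ee_pos: [0.3838, -0.159, 0.3025]
tcp_rot: [-179.9, -0.0, 12.9]
wrist_force: [0.6, -0.9, -0.3]
opening: 0.0853
```

Run:
```python
from h import *
o=get_obs();print(o["time"],o["q"].round(1),o["ee_pos"],o["tcp_rot"])
```

```text
1.1 [-2.250e+01 -1.180e+01 -3.000e-01  1.015e+02  1.000e-01  1.445e+02] [ 0.38376583 -0.15901566  0.30253618] [-1.79941094e+02 -6.39353880e-03  1.29306993e+01]
```

>>> {"method": "servo_tool", "body": {
  "steps": [
    {"x": 20, "y": 35, "z": 0, "yaw": 8},
    {"x": 40, "y": 75, "z": 0, "yaw": 18},
    {"x": 60, "y": 115, "z": 0, "yaw": 28},
    {"x": 80, "y": 155, "z": 0, "yaw": 38},
    {"x": 105, "y": 195, "z": 0, "yaw": 48},
    {"x": 125, "y": 235, "z": 0, "yaw": 58},
    {"x": 145, "y": 275, "z": 0, "yaw": 68},
    {"x": 165, "y": 310, "z": 0, "yaw": 78},
    {"x": 185, "y": 340, "z": 0, "yaw": 88},
    {"x": 200, "y": 370, "z": 0, "yaw": 98},
    {"x": 208, "y": 389, "z": 0, "yaw": 108},
    {"x": 208, "y": 389, "z": 0, "yaw": 118}
  ]
}}

```text
time: 2.6
ee_pos: [0.5921, 0.2314, 0.301]
tcp_rot: [-179.8, -0.1, 131.3]
wrist_force: [-0.5, -0.8, -0.0]
opening: 0.0856
```

>>> {"method": "servo_tool", "body": {
  "steps": [
    {"x": 0, "y": 0, "z": 0, "yaw": 10},
    {"x": 0, "y": 0, "z": 0, "yaw": 20},
    {"x": 0, "y": 0, "z": 0, "yaw": 30},
    {"x": 0, "y": 0, "z": 0, "yaw": 40},
    {"x": 0, "y": 0, "z": 0, "yaw": 50},
    {"x": 0, "y": 0, "z": 0, "yaw": 60},
    {"x": 0, "y": 0, "z": 0, "yaw": 70},
    {"x": 0, "y": 0, "z": 0, "yaw": 80},
    {"x": 0, "y": 0, "z": 0, "yaw": 90},
    {"x": 0, "y": 0, "z": 0, "yaw": 100},
    {"x": 0, "y": 0, "z": 0, "yaw": 110},
    {"x": 0, "y": 0, "z": 0, "yaw": 120}
  ]
}}

```text
time: 4.1
ee_pos: [0.592, 0.2314, 0.3005]
tcp_rot: [-179.9, -0.1, -108.3]
wrist_force: [0.6, -0.3, -0.1]
opening: 0.0853
```

>>> {"method": "servo_tool", "body": {
  "steps": [
    {"x": 0, "y": 0, "z": 0, "yaw": 10},
    {"x": 0, "y": 0, "z": 0, "yaw": 20},
    {"x": 0, "y": 0, "z": 0, "yaw": 30},
    {"x": 0, "y": 0, "z": 0, "yaw": 34}
  ]
}}

```text
time: 4.6
ee_pos: [0.592, 0.2314, 0.3]
tcp_rot: [-179.9, -0.1, -74.1]
wrist_force: [-0.7, 0.4, -0.6]
opening: 0.0853
```

Run:
```python
from h import *
p,d,o=snap("wrist","w1");print(o["time"],o["q"].round(1),o["ee_pos"],o["tcp_rot"])
```

```text
4.6 [ 2.140e+01  1.910e+01  3.190e+01  1.028e+02 -1.000e-01 -8.450e+01] [0.59199111 0.23137056 0.29997018] [-1.79931577e+02 -9.64534251e-02 -7.41042382e+01]
```

View pics/w1.png

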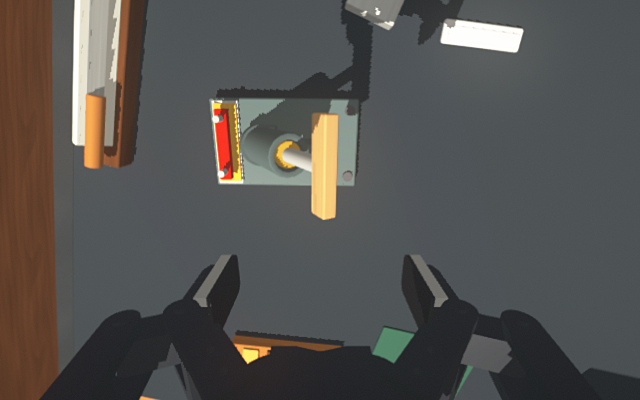

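Run:
```python
from h import *
z=np.load("w1.npz",allow_pickle=True);p=z["p"];o=z["o"].item()
im=cv2.resize(p[90:230,200:370],None,fx=4,fy=4,interpolation=cv2.INTER_CUBIC); cv2.imwrite("pics/w1z.png",im[:,:,::-1])
jx=np.array([np.cos(np.radians(15.3)),np.sin(np.radians(15.3)),0]);jy=np.cross([0,0,1],jx);a=-.5*jx+.866*np.array([0,0,1])
G=np.array([.601,.201,.1777]);kx=.866*jx+np.array([0,0,.5])
for s in (-1,1):
  for t in (-1,1):
    print(s,t,[((proj("wrist",G+s*.007*kx+t*.045*jy+w*.011*a,o)[0]-[200,90])*4).round() for w in(1,-1)])
```

```text
-1 -1 [array([537.,  88.]), array([482.,  85.])]
-1 1 [array([526., 509.]), array([477., 479.])]
1 -1 [array([476.,  88.]), array([424.,  85.])]
1 1 [array([472., 520.]), array([425., 488.])]
```

View pics/w1z.png

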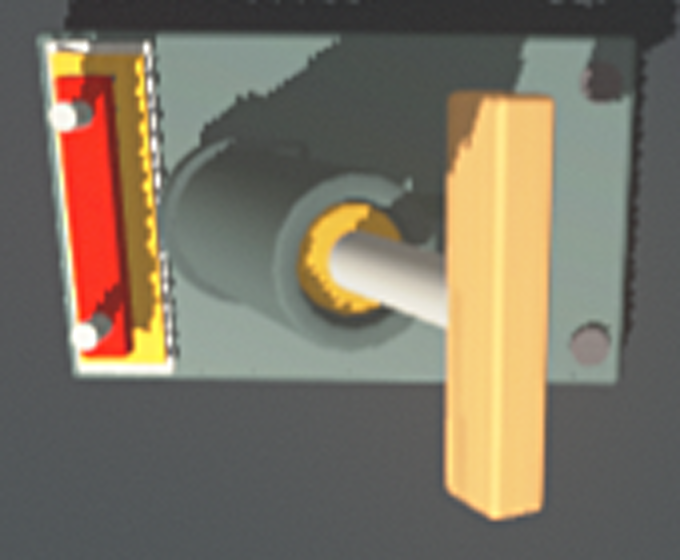

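>>> {"method": "servo_tool", "body": {
  "steps": [
    {"x": -2, "y": -2, "z": 0, "yaw": 0},
    {"x": -2, "y": -2, "z": -30, "yaw": 0},
    {"x": -2, "y": -2, "z": -50, "yaw": 0},
    {"x": -2, "y": -2, "z": -60, "yaw": 0},
    {"x": -2, "y": -2, "z": -60, "yaw": 0}
  ],
  "grip": 32,
  "grip_force": 20
}}

```text
time: 5.28
ee_pos: [0.5897, 0.2293, 0.2396]
tcp_rot: [-180.0, -0.1, -74.0]
wrist_force: [0.1, -0.4, 0.1]
opening: 0.0318
```

Run:
```python
from h import *
p,d,o=snap("wrist","w2");print(o["time"],o["q"].round(1),o["ee_pos"],o["tcp_rot"],o["opening"])
```

```text
5.275 [ 21.3  16.5  21.9  95.3  -0.1 -84.7] [0.58974366 0.2292663  0.23964935] [-1.79981680e+02 -1.00267970e-01 -7.40228917e+01] 0.03179911385080606
```

View pics/w2.png

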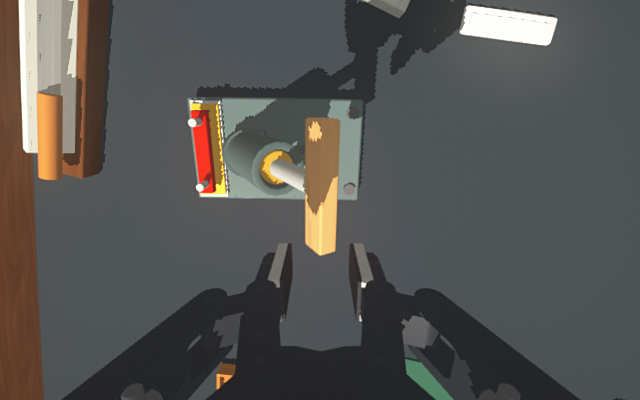

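>>> {"method": "servo_tool", "body": {
  "steps": [
    {"x": 0, "y": 0, "z": -15, "yaw": 0},
    {"x": 0, "y": 0, "z": -30, "yaw": 0},
    {"x": 0, "y": 0, "z": -45, "yaw": 0},
    {"x": 0, "y": 0, "z": -58, "yaw": 0},
    {"x": 0, "y": 0, "z": -63, "yaw": 0},
    {"x": 0, "y": 0, "z": -63, "yaw": 0}
  ]
}}

```text
time: 6.08
ee_pos: [0.5899, 0.2293, 0.1772]
tcp_rot: [-179.9, -0.1, -74.0]
wrist_force: [-0.1, -0.4, -0.5]
opening: 0.0321
```

Run:
```python
from h import *
p,d,o=snap("wrist","w3");print(o["time"],o["ee_pos"],o["tcp_rot"],o["opening"],o["wrist_force"],o["torque"])
G=np.array([.598,.200,.176])
jx=np.array([np.cos(np.radians(15.3)),np.sin(np.radians(15.3)),0]);jy=np.cross([0,0,1],jx);kx=.866*jx+np.array([0,0,.5])
S=None
for th in range(0,171,10):
    t=np.radians(th); y=np.cos(t)*jy+np.sin(t)*kx; P=G+.03*y
    if S is None:S=P
    az=np.degrees(np.arctan2(y[1],y[0])); print(th,((P-S)*1e3).round(1),round(az-105.3,1))
```

```text
6.075 [0.58986848 0.22931294 0.17718902] [-1.79940023e+02 -1.00620602e-01 -7.40127643e+01] 0.03213670246335773 [-0.09357318 -0.35904567 -0.4999996 ] [0.01663255 0.00985444 0.02689039]
0 [0. 0. 0.] 0.0
10 [4.5 0.8 2.6] -8.7
20 [9.  0.6 5.1] -17.5
30 [13.6 -0.4  7.5] -26.6
40 [18.  -2.4  9.6] -36.0
50 [22.  -5.1 11.5] -45.9
60 [25.7 -8.5 13. ] -56.3
70 [ 28.8 -12.6  14.1] -67.2
80 [ 31.2 -17.2  14.8] -78.5
90 [ 33.  -22.1  15. ] -90.0
100 [ 34.  -27.2  14.8] -101.5
110 [ 34.2 -32.4  14.1] -112.8
120 [ 33.6 -37.5  13. ] -123.7
130 [ 32.2 -42.3  11.5] -134.1
140 [ 30.1 -46.7   9.6] -144.0
150 [ 27.3 -50.6   7.5] -153.4
160 [ 23.9 -53.8   5.1] -162.5
170 [ 20.1 -56.2   2.6] -171.3
```

View pics/w3.png

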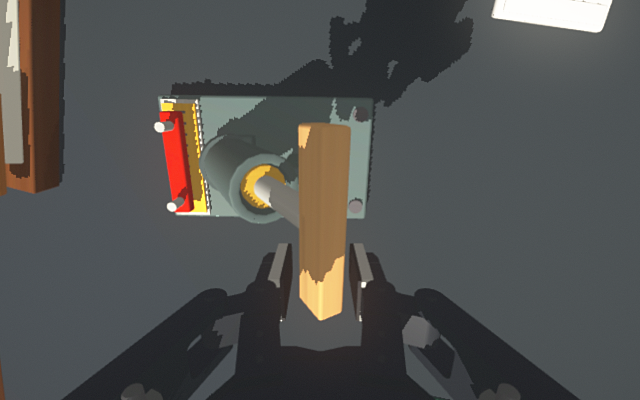

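>>> {"method": "servo_tool", "body": {
  "steps": [
    {"x": 4, "y": 1, "z": 2, "yaw": -8},
    {"x": 9, "y": 1, "z": 4, "yaw": -17},
    {"x": 14, "y": 0, "z": 6, "yaw": -26},
    {"x": 18, "y": -2, "z": 9, "yaw": -36},
    {"x": 22, "y": -5, "z": 11, "yaw": -46},
    {"x": 26, "y": -8, "z": 12, "yaw": -56},
    {"x": 28, "y": -11, "z": 13, "yaw": -62},
    {"x": 29, "y": -12, "z": 13, "yaw": -67}
  ],
  "grip": 29
}}

```text
time: 7.12
ee_pos: [0.6179, 0.2184, 0.1928]
tcp_rot: [180.0, -0.0, -141.1]
wrist_force: [-10.9, 4.5, 8.6]
opening: 0.0291
```

Run:
```python
from h import *
p,d,o=snap("wrist","w4");print(o["time"],o["q"].round(1),o["ee_pos"],o["tcp_rot"],o["opening"],o["wrist_force"],o["torque"])
```

```text
7.125 [ 19.5  19.1  19.9  90.8   0.  -19.4] [0.61794809 0.21844313 0.1928079 ] [ 1.79967770e+02 -2.37644763e-02 -1.41115693e+02] 0.02908783286548906 [-10.91108453   4.50747295   8.55060378] [0.86720231 1.89960601 0.1330558 ]
```

View pics/w4.png

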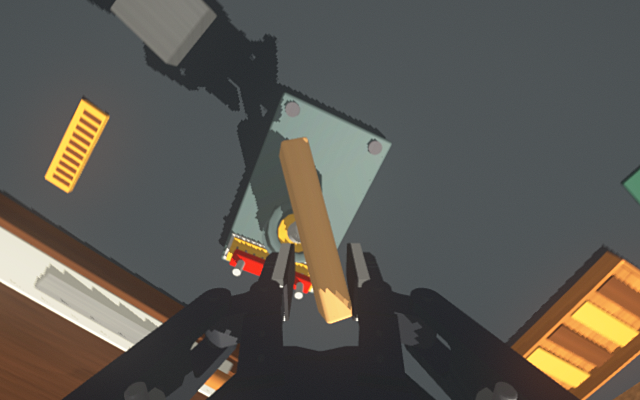

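>>> {"method": "servo_tool", "body": {
  "steps": [
    {"x": 1, "y": -2, "z": 0, "yaw": -6},
    {"x": 2, "y": -5, "z": 0, "yaw": -11},
    {"x": 3, "y": -7, "z": 0, "yaw": -17},
    {"x": 4, "y": -10, "z": 0, "yaw": -23},
    {"x": 5, "y": -12, "z": 0, "yaw": -28},
    {"x": 5, "y": -15, "z": 0, "yaw": -34},
    {"x": 5, "y": -17, "z": 0, "yaw": -40},
    {"x": 5, "y": -20, "z": -1, "yaw": -46},
    {"x": 5, "y": -22, "z": -2, "yaw": -51},
    {"x": 5, "y": -25, "z": -2, "yaw": -57}
  ]
}}

```text
time: 8.43
ee_pos: [0.6233, 0.1953, 0.1927]
tcp_rot: [179.7, 0.0, 161.6]
wrist_force: [-2.9, 8.5, 4.6]
opening: 0.0288
```

Run:
```python
from h import *
p,d,o=snap("wrist","w5");print(o["time"],o["q"].round(1),o["ee_pos"],o["tcp_rot"],o["opening"],o["wrist_force"],o["torque"])
```

```text
8.425 [17.3 18.5 19.1 90.4  0.2 35.8] [0.62328494 0.19532349 0.19271414] [1.79712472e+02 3.24845690e-02 1.61557754e+02] 0.028826350579681987 [-2.93795837  8.48325471  4.58387294] [1.704965   0.35836988 0.17295676]
```

View pics/w5.png

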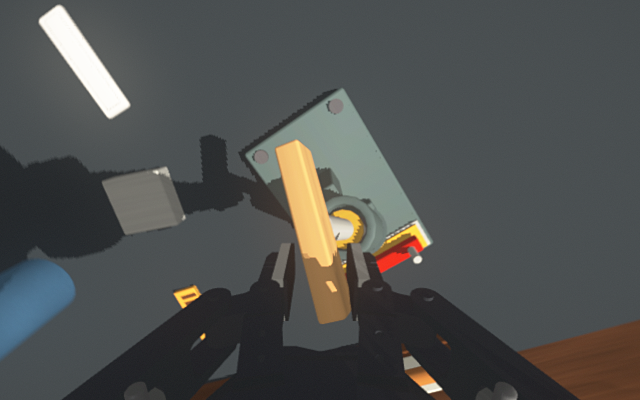

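>>> {"method": "servo_tool", "body": {
  "steps": [
    {"x": -1, "y": -2, "z": -1, "yaw": -5},
    {"x": -2, "y": -5, "z": -2, "yaw": -10},
    {"x": -2, "y": -7, "z": -2, "yaw": -15},
    {"x": -3, "y": -9, "z": -3, "yaw": -20},
    {"x": -5, "y": -11, "z": -4, "yaw": -25},
    {"x": -6, "y": -13, "z": -5, "yaw": -30}
  ]
}}

```text
time: 9.22
ee_pos: [0.618, 0.1837, 0.1889]
tcp_rot: [179.5, -0.0, 131.2]
wrist_force: [3.0, 9.4, -0.4]
opening: 0.0294
```

Run:
```python
from h import *
p,d,o=snap("wrist","w6");print(o["time"],o["q"].round(1),o["ee_pos"],o["tcp_rot"],o["opening"],o["wrist_force"],o["torque"])
```

```text
9.225 [16.5 16.9 16.8 89.3  0.2 65.3] [0.61799066 0.18371508 0.18892476] [ 1.79472498e+02 -2.61473410e-02  1.31153926e+02] 0.02938844739132339 [ 2.97901321  9.44810319 -0.41976321] [ 1.79466509 -0.54153336  0.17620592]
```

View pics/w6.png

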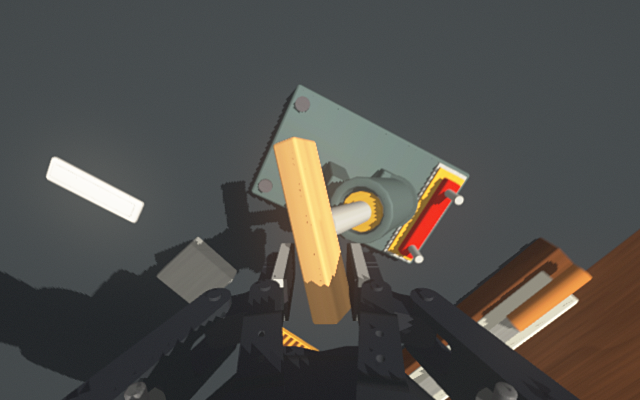

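>>> {"method": "servo_tool", "body": {
  "steps": [
    {"x": -2, "y": -2, "z": -1, "yaw": -5},
    {"x": -3, "y": -3, "z": -2, "yaw": -9},
    {"x": -4, "y": -4, "z": -3, "yaw": -12}
  ]
}}

```text
time: 9.65
ee_pos: [0.6148, 0.1812, 0.1865]
tcp_rot: [179.3, -0.1, 118.9]
wrist_force: [4.7, 8.9, -2.7]
opening: 0.029
```

Run:
```python
from h import *
p,d,o=snap("wrist","w7");print(o["time"],o["q"].round(1),o["ee_pos"],o["tcp_rot"],o["opening"],o["wrist_force"],o["torque"])
```

```text
9.65 [16.3 16.2 15.5 88.7  0.3 77.4] [0.61476475 0.18121233 0.18654398] [ 1.79270316e+02 -1.26466521e-01  1.18862789e+02] 0.02904153827296452 [ 4.65822885  8.89505485 -2.71475312] [ 1.69506938 -0.86303107  0.12885374]
```

View pics/w7.png

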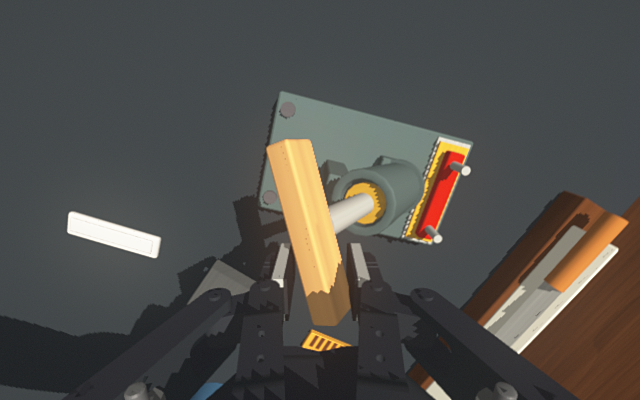

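>>> {"method": "servo_tool", "body": {
  "steps": [
    {"x": -2, "y": -2, "z": -1, "yaw": -4},
    {"x": -3, "y": -4, "z": -2, "yaw": -8},
    {"x": -5, "y": -6, "z": -3, "yaw": -10},
    {"x": -5, "y": -6, "z": -3, "yaw": -10}
  ]
}}

```text
time: 10.2
ee_pos: [0.6115, 0.1785, 0.1844]
tcp_rot: [178.9, -0.4, 108.9]
wrist_force: [11.6, 17.0, -5.2]
opening: 0.0289
```

Run:
```python
from h import *
p,d,o=snap("wrist","w8");print(o["time"],o["q"].round(1),o["ee_pos"],o["tcp_rot"],o["opening"],o["wrist_force"],o["torque"])
```

```text
10.2 [16.1 15.2 14.1 87.8  0.4 87.2] [0.61152413 0.17846164 0.18442585] [178.89280232  -0.39143459 108.85225989] 0.028853319645018822 [11.56478017 16.99932308 -5.22728706] [ 3.4026749  -1.92891942  0.34816614]
```

View pics/w8.png

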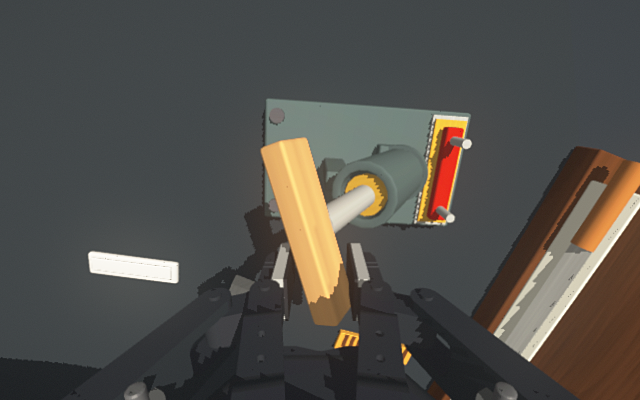

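>>> {"method": "servo_tool", "body": {
  "steps": [
    {"x": -2, "y": -3, "z": 0, "yaw": -3},
    {"x": -3, "y": -6, "z": 0, "yaw": -4},
    {"x": -3, "y": -6, "z": 0, "yaw": -4}
  ]
}}

```text
time: 10.62
ee_pos: [0.6103, 0.1759, 0.1847]
tcp_rot: [178.6, -0.7, 105.0]
wrist_force: [10.9, 18.1, -8.3]
opening: 0.029
```

Run:
```python
from h import *
o=get_obs();print(o["time"],o["ee_pos"],o["tcp_rot"],o["wrist_force"],o["torque"])
p,d,_=snap("side","s1"); p2,d2,_=snap("top","t1")
def red(n,p,d):
    k=cv2.bitwise_or(mask(p,(0,180,120),(6,255,255)),mask(p,(174,180,120),(180,255,255)))
    c=max(cv2.findContours(k,0,1)[0],key=cv2.contourArea); k2=np.zeros_like(k);cv2.drawContours(k2,[c],-1,255,-1)
    v,u=np.nonzero(cv2.erode(k2,np.ones((3,3)))); P=dep(n,np.c_[u,v],d); print(n,len(P),"median z",np.median(P[:,2]).round(4),np.percentile(P[:,2],[20,80]).round(4),u.mean(),v.mean())
for n,f in(("side","side0"),("side","s1"),("top","top0"),("top","t1")):
    z=np.load(f+".npz",allow_pickle=True);red(n,z["p"],z["d"])
im=np.hstack([cv2.resize(np.load(f+".npz",allow_pickle=True)["p"][120:190,275:375],None,fx=4,fy=4,interpolation=cv2.INTER_CUBIC) for f in("side0","s1")]);cv2.imwrite("pics/cmp.png",im[:,:,::-1])
```

```text
10.625 [0.61025634 0.17588001 0.18473323] [178.58603182  -0.6854094  105.03364234] [10.89561147 18.0928051  -8.26175342] [ 3.41844079 -1.97873476  0.46471729]
side 1 median z 0.0465 [0.0465 0.0465] 357.0 164.0
side 4 median z 0.0403 [0.0399 0.3569] 354.75 162.0
top 51 median z 0.0465 [0.0448 0.0489] 223.31372549019608 136.09803921568627Traceback (most recent call last):
  File "<stdin>", line 9, in <module>
  File "<stdin>", line 6, in red
ValueError: max() iterable argument is empty
```

Run:
```python
from h import *
im=np.hstack([cv2.resize(np.load(f+".npz",allow_pickle=True)["p"][110:190,275:375],None,fx=4,fy=4,interpolation=cv2.INTER_CUBIC) for f in("side0","s1")]);cv2.imwrite("pics/cmp.png",im[:,:,::-1])
for f in("side0","s1"):
    z=np.load(f+".npz",allow_pickle=True);p,d=z["p"].astype(int),z["d"]
    k=((p[...,0]>150)&(p[...,1]<70)&(p[...,2]<70)).astype(np.uint8); k[:,:330]=0;k[:,375:]=0;k[:130]=0;k[180:]=0
    v,u=np.nonzero(k);P=dep("side",np.c_[u,v],d);print(f,len(u),u.mean(),v.mean(),np.median(P,0).round(4))
z=np.load("w8.npz",allow_pickle=True);o=z["o"].item();p,d=z["p"].astype(int),z["d"]
k=((p[...,0]>120)&(p[...,1]<60)&(p[...,2]<60)).astype(np.uint8); v,u=np.nonzero(cv2.erode(k,np.ones((3,3))));P=dep("wrist",np.c_[u,v],d,o);print("wrist now",len(u),np.median(P,0).round(4))
z=np.load("w1.npz",allow_pickle=True);o=z["o"].item();p,d=z["p"].astype(int),z["d"]
k=((p[...,0]>120)&(p[...,1]<60)&(p[...,2]<60)).astype(np.uint8); v,u=np.nonzero(cv2.erode(k,np.ones((3,3))));P=dep("wrist",np.c_[u,v],d,o);print("wrist before",len(u),np.median(P,0).round(4))
```

```text
side0 48 351.5416666666667 156.91666666666666 [0.7201 0.2172 0.0447]
s1 56 351.375 158.89285714285714 [0.7193 0.2178 0.0373]
wrist now 768 [0.7215 0.2352 0.0404]
wrist before 456 [0.7234 0.2328 0.0481]
```

View pics/cmp.png

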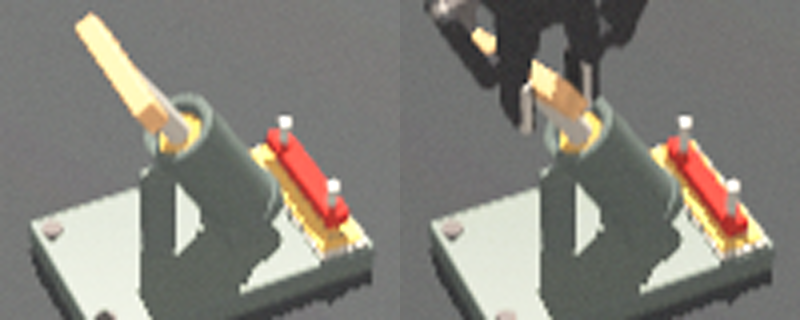

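```bash
cat >> h.py <<'E'
jx=np.array([np.cos(np.radians(15.3)),np.sin(np.radians(15.3)),0]);jy=np.cross([0,0,1],jx);kx=.866*jx+np.array([0,0,.5]);ka=-.5*jx+.866*np.array([0,0,1.])
def bar(f,n="wrist"):
    z=np.load(f+".npz",allow_pickle=True);p,d=z["p"],z["d"];o=z["o"].item()
    k=cv2.erode(mask(p,(8,50,60),(24,220,255)),np.ones((3,3))); v,u=np.nonzero(k); P=dep(n,np.c_[u,v],d,o)
    P=P[(np.linalg.norm(P-[.6,.2,.18],axis=1)<.065)&(P[:,2]>.135)]
    c=P.mean(0); y=np.linalg.svd(P-c,full_matrices=False)[2][0]; y=y if y[1]<0 else -y
    t=(P-c)@y
    print(f,len(P),"c",c.round(4),"dir",y.round(3),"len",np.ptp(t).round(4),"theta",np.degrees(np.arctan2(y@kx,y@jy)).round(1),"axial",(y@ka).round(3)); return P,c,y
E
python3 - <<'E'
from h import *
p,d,o=snap("wrist","w9");print(o["time"],o["ee_pos"])
for f in("w1","w2","w3","w4","w5","w6","w7","w8","w9"): bar(f)
E
```

```text
10.725 [0.61025143 0.17584901 0.18467801]
w1 2467 c [0.5989 0.1986 0.1832] dir [ 0.262 -0.965  0.003] len 0.0889 theta -180.0 axial 0.003
w2 3993 c [0.599  0.1969 0.1834] dir [ 0.263 -0.965  0.005] len 0.0892 theta 179.9 axial 0.005
w3 8512 c [0.5992 0.1952 0.1836] dir [ 0.262 -0.965  0.001] len 0.0887 theta -179.9 axial 0.002
w4 5626 c [0.6007 0.2002 0.1887] dir [-0.528 -0.754 -0.391] len 0.0875 theta -126.0 axial 0.016
w5 6219 c [0.5999 0.1993 0.1874] dir [ 0.878 -0.02   0.478] len 0.0884 theta 104.5 axial -0.007
w6 7209 c [0.5996 0.1993 0.1849] dir [ 0.77  -0.543  0.335] len 0.0882 theta 136.6 axial -0.009
w7 8038 c [0.5985 0.2006 0.1843] dir [ 0.67  -0.697  0.254] len 0.0886 theta 148.2 axial -0.012
w8 8317 c [0.5976 0.2014 0.1841] dir [ 0.563 -0.807  0.178] len 0.0886 theta 158.0 axial -0.011
w9 8328 c [0.5969 0.2019 0.1843] dir [ 0.501 -0.854  0.139] len 0.0886 theta 163.0 axial -0.009
```

View pics/w9.png

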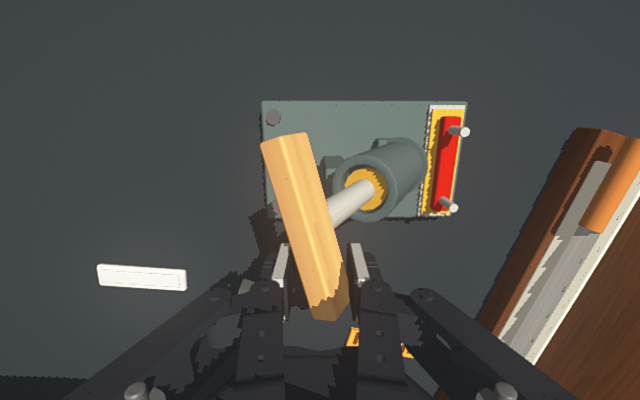

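Run:
```python
from h import *
for f in("w1","w2","w3","w5","w6","w7","w8","w9"):
    z=np.load(f+".npz",allow_pickle=True);o=z["o"].item();p,d=z["p"].astype(int),z["d"]
    k=((p[...,0]>110)&(p[...,1]<60)&(p[...,2]<60)).astype(np.uint8); v,u=np.nonzero(cv2.erode(k,np.ones((3,3))));P=dep("wrist",np.c_[u,v],d,o)
    P=P[(P[:,2]<.06)&(P[:,0]>.65)]
    # brass plate
    h=cv2.cvtColor(z["p"],cv2.COLOR_RGB2HSV); k2=((h[...,0]>18)&(h[...,0]<30)&(h[...,1]>140)&(h[...,2]>60)).astype(np.uint8);v,u=np.nonzero(k2);Q=dep("wrist",np.c_[u,v],d,o);Q=Q[(Q[:,2]<.05)&(Q[:,0]>.68)&(Q[:,1]>.15)]
    print(f,len(P),"shoe z p50,p80,p95",np.percentile(P[:,2],[50,80,95]).round(4),"brass",len(Q),np.percentile(Q[:,2],[50,80]).round(4))
```

```text
w1 549 shoe z p50,p80,p95 [0.048  0.0487 0.0493] brass 607 [0.0282 0.0289]
w2 872 shoe z p50,p80,p95 [0.0479 0.0486 0.0492] brass 875 [0.0282 0.0288]
w3 1509 shoe z p50,p80,p95 [0.0477 0.0484 0.049 ] brass 1253 [0.0281 0.0287]
w5 511 shoe z p50,p80,p95 [0.0427 0.0434 0.0439] brass 421 [0.0278 0.0284]
w6 758 shoe z p50,p80,p95 [0.0411 0.0416 0.0422] brass 776 [0.0278 0.0284]
w7 834 shoe z p50,p80,p95 [0.0405 0.041  0.0414] brass 884 [0.0279 0.0285]
w8 871 shoe z p50,p80,p95 [0.0403 0.0409 0.0414] brass 1023 [0.0278 0.0284]
w9 904 shoe z p50,p80,p95 [0.0402 0.0408 0.0414] brass 1053 [0.0278 0.0284]
```

>>> {"method": "servo_tool", "body": {
  "steps": [
    {"x": 2, "y": 1, "z": 0, "yaw": 7},
    {"x": 4, "y": 2, "z": -1, "yaw": 14},
    {"x": 6, "y": 3, "z": -2, "yaw": 21},
    {"x": 7, "y": 3, "z": -2, "yaw": 26},
    {"x": 7, "y": 3, "z": -2, "yaw": 26}
  ]
}}

```text
time: 11.4
ee_pos: [0.6175, 0.1789, 0.1833]
tcp_rot: [178.6, -0.7, 131.0]
wrist_force: [-0.7, 0.8, 0.9]
opening: 0.0294
```

Run:
```python
from h import *
p,d,o=snap("wrist","w10");print(o["time"],o["ee_pos"],o["tcp_rot"],o["wrist_force"])
bar("w10")
```

```text
11.4 [0.61747829 0.17890817 0.18329313] [178.5557634   -0.65815391 131.00662336] [-0.71334716  0.84640034  0.87019319]
w10 7752 c [0.5977 0.201  0.1856] dir [ 0.563 -0.809  0.169] len 0.0884 theta 158.3 axial -0.019
```

View pics/w10.png

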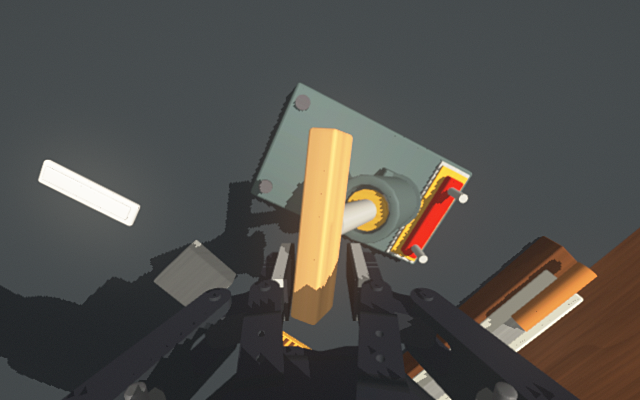

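>>> {"method": "servo_tool", "body": {
  "steps": [
    {"x": -3, "y": -1, "z": 1, "yaw": -10},
    {"x": -7, "y": -3, "z": 1, "yaw": -20},
    {"x": -9, "y": -7, "z": 1, "yaw": -26},
    {"x": -11, "y": -10, "z": 1, "yaw": -28},
    {"x": -11, "y": -11, "z": 1, "yaw": -28},
    {"x": -11, "y": -11, "z": 1, "yaw": -28}
  ]
}}

```text
time: 12.2
ee_pos: [0.6064, 0.1678, 0.1845]
tcp_rot: [178.5, -0.6, 102.9]
wrist_force: [-0.2, 1.4, 0.4]
opening: 0.0288
```

```bash
cat >> h.py <<'E'
def shoe(f):
    z=np.load(f+".npz",allow_pickle=True);o=z["o"].item();p,d=z["p"].astype(int),z["d"]
    k=((p[...,0]>110)&(p[...,1]<60)&(p[...,2]<60)).astype(np.uint8); v,u=np.nonzero(cv2.erode(k,np.ones((3,3))));P=dep("wrist",np.c_[u,v],d,o)
    P=P[(P[:,2]<.06)&(P[:,0]>.65)]
    h=cv2.cvtColor(z["p"],cv2.COLOR_RGB2HSV); k2=((h[...,0]>18)&(h[...,0]<30)&(h[...,1]>140)&(h[...,2]>60)).astype(np.uint8);v,u=np.nonzero(k2);Q=dep("wrist",np.c_[u,v],d,o);Q=Q[(Q[:,2]<.05)&(Q[:,0]>.68)&(Q[:,1]>.15)]
    print(f,"shoe",np.percentile(P[:,2],[50,80,95]).round(4),"brass",np.median(Q[:,2]).round(4))
E
python3 - <<'E'
from h import *
p,d,o=snap("wrist","w11");print(o["time"],o["ee_pos"],o["tcp_rot"],o["wrist_force"],o["torque"])
for f in("w9","w10","w11"): bar(f);shoe(f)
E
```

```text
12.2 [0.60640807 0.16780942 0.18451488] [178.54631708  -0.6485419  102.87074007] [-0.16234419  1.39986974  0.44834328] [ 0.01703913  0.0129657  -0.06553139]
w9 8328 c [0.597  0.2019 0.1843] dir [ 0.501 -0.854  0.139] len 0.0886 theta 163.0 axial -0.008
w9 shoe [0.0402 0.0408 0.0414] brass 0.0278
w10 7752 c [0.5979 0.2008 0.1856] dir [ 0.563 -0.809  0.169] len 0.0884 theta 158.3 axial -0.018
w10 shoe [0.0401 0.0407 0.0412] brass 0.0278
w11 8249 c [0.5962 0.2036 0.1862] dir [ 0.312 -0.95   0.015] len 0.0892 theta 177.1 axial -0.012
w11 shoe [0.0403 0.0409 0.0415] brass 0.0278
```

View pics/w11.png

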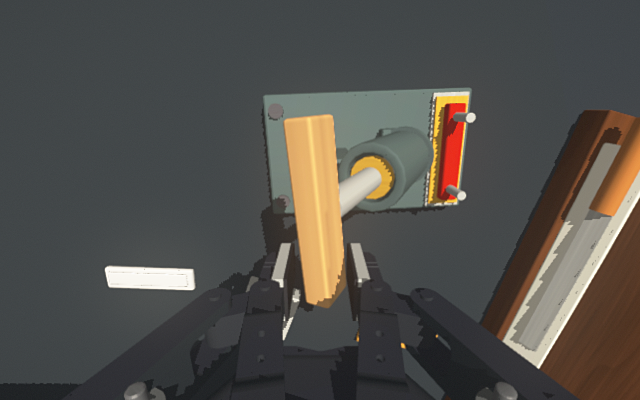

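Run:
```python
from h import *
# height along axis of top face: points' coordinate along ka, 90th pct (top face)
for f in("w1","w2","w3","w5","w6","w7","w8","w9","w10","w11"):
    P,c,y=bar(f); h=P@ka; hist=np.histogram(h,bins=np.arange(.0,.4,.001)); 
    i=hist[0].argmax(); print("   axial p50,80,95",np.percentile(h,[50,80,95]).round(4),"ends y",)
```

```text
w1 2467 c [0.5989 0.1987 0.1832] dir [ 0.262 -0.965  0.003] len 0.0889 theta -180.0 axial 0.003
   axial p50,80,95 [-0.1525 -0.1513 -0.1507] ends y
w2 3993 c [0.599  0.1969 0.1834] dir [ 0.263 -0.965  0.005] len 0.0892 theta 179.9 axial 0.005
   axial p50,80,95 [-0.1523 -0.1512 -0.1507] ends y
w3 8512 c [0.5992 0.1952 0.1836] dir [ 0.262 -0.965  0.001] len 0.0887 theta -179.9 axial 0.002
   axial p50,80,95 [-0.1522 -0.1512 -0.1507] ends y
w5 6219 c [0.5999 0.1993 0.1875] dir [ 0.878 -0.02   0.478] len 0.0884 theta 104.5 axial -0.007
   axial p50,80,95 [-0.1516 -0.1509 -0.1503] ends y
w6 7209 c [0.5996 0.1993 0.1849] dir [ 0.77  -0.543  0.335] len 0.0882 theta 136.6 axial -0.009
   axial p50,80,95 [-0.1519 -0.1509 -0.1502] ends y
w7 8038 c [0.5985 0.2006 0.1843] dir [ 0.67  -0.697  0.254] len 0.0886 theta 148.2 axial -0.012
   axial p50,80,95 [-0.152  -0.1509 -0.1503] ends y
w8 8317 c [0.5976 0.2014 0.1841] dir [ 0.563 -0.807  0.178] len 0.0886 theta 158.0 axial -0.011
   axial p50,80,95 [-0.1518 -0.1506 -0.1499] ends y
w9 8328 c [0.597  0.2019 0.1843] dir [ 0.501 -0.854  0.139] len 0.0886 theta 163.0 axial -0.008
   axial p50,80,95 [-0.1514 -0.1502 -0.1496] ends y
w10 7752 c [0.5979 0.2008 0.1856] dir [ 0.563 -0.809  0.169] len 0.0884 theta 158.3 axial -0.018
   axial p50,80,95 [-0.1513 -0.1504 -0.1498] ends y
w11 8249 c [0.5962 0.2036 0.1862] dir [ 0.312 -0.95   0.015] len 0.0892 theta 177.1 axial -0.012
   axial p50,80,95 [-0.1498 -0.1489 -0.1483] ends y
```

Run:
```python
from h import *
G=np.array([.5975,.2,.178])
print(get_obs()["q"].round(1))
for th in range(170,281,10):
    t=np.radians(th); y=np.cos(t)*jy+np.sin(t)*kx; P=G+.03*y
    az=np.degrees(np.arctan2(y[1],y[0])); print(th,((P-[.6064,.1678,.1845])*1e3).round(1),"yaw",round((az+180)-102.9-360 if az+180>200 else az+180-102.9,1))
```

```text
[15.2 13.7 12.3 87.1  0.6 92.4]
170 [ 3.2  4.9 -3.9] yaw 11.1
180 [-1.   3.3 -6.5] yaw 2.4
190 [-5.5  2.5 -9.1] yaw -6.3
200 [-10.    2.7 -11.6] yaw -15.1
210 [-14.6   3.7 -14. ] yaw -24.2
220 [-18.9   5.6 -16.1] yaw -33.6
230 [-23.    8.3 -18. ] yaw -43.5
240 [-26.6  11.8 -19.5] yaw -53.9
250 [-29.7  15.9 -20.6] yaw -64.8
260 [-32.2  20.4 -21.3] yaw -76.1
270 [-34.   25.3 -21.5] yaw -87.6
280 [-35.   30.5 -21.3] yaw -99.1
```

>>> {"method": "servo_tool", "body": {
  "steps": [
    {"x": -3, "y": 2, "z": -4, "yaw": -4},
    {"x": -6, "y": 2, "z": -7, "yaw": -8},
    {"x": -8, "y": 2, "z": -9, "yaw": -12},
    {"x": -10, "y": 3, "z": -11, "yaw": -16},
    {"x": -13, "y": 3, "z": -12, "yaw": -20},
    {"x": -15, "y": 4, "z": -13, "yaw": -25},
    {"x": -15, "y": 4, "z": -13, "yaw": -25}
  ]
}}

```text
time: 13.12
ee_pos: [0.5913, 0.1716, 0.1717]
tcp_rot: [178.5, -0.6, 77.9]
wrist_force: [0.2, -0.3, -0.3]
opening: 0.029
```

Run:
```python
from h import *
p,d,o=snap("wrist","w12");print(o["time"],o["ee_pos"],o["tcp_rot"],o["wrist_force"],o["torque"])
for f in("w12",): P,c,y=bar(f);shoe(f);print(np.percentile(P@ka,[50,80,95]).round(4))
```

```text
13.125 [0.59128526 0.17160564 0.17165214] [178.54848784  -0.6397485   77.87925748] [ 0.24482933 -0.32813791 -0.26261044] [-0.02023243  0.06844193  0.01281479]
w12 8873 c [0.5979 0.2096 0.188 ] dir [-0.126 -0.969 -0.211] len 0.0892 theta -154.4 axial 0.006
w12 shoe [0.0403 0.0409 0.0416] brass 0.0279
[-0.1499 -0.149  -0.1485]
```

View pics/w12.png

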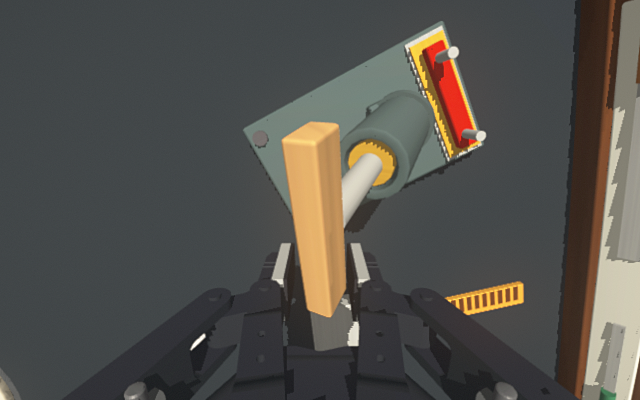

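>>> {"method": "servo_tool", "body": {
  "steps": [
    {"x": -2, "y": 1, "z": -1, "yaw": -5},
    {"x": -4, "y": 2, "z": -2, "yaw": -10},
    {"x": -6, "y": 3, "z": -3, "yaw": -15},
    {"x": -8, "y": 5, "z": -4, "yaw": -20},
    {"x": -10, "y": 6, "z": -5, "yaw": -25},
    {"x": -12, "y": 8, "z": -6, "yaw": -29},
    {"x": -12, "y": 8, "z": -6, "yaw": -29}
  ]
}}

```text
time: 14.05
ee_pos: [0.5795, 0.1796, 0.1658]
tcp_rot: [178.5, -0.6, 49.1]
wrist_force: [0.7, -0.3, -0.8]
opening: 0.0288
```

Run:
```python
from h import *
p,d,o=snap("wrist","w13");print(o["time"],o["q"].round(1),o["ee_pos"],o["tcp_rot"],o["wrist_force"],o["torque"])
for f in("w13",): P,c,y=bar(f);shoe(f);print(np.percentile(P@ka,[50,80,95]).round(4))
```

```text
14.05 [ 17.6  10.6   6.6  84.7  -0.9 148.5] [0.57946191 0.1795526  0.16577713] [178.53331406  -0.64266174  49.06619478] [ 0.67018358 -0.26578994 -0.84426856] [-0.00744399 -0.13221958  0.00723749]
w13 8555 c [0.6042 0.2131 0.1899] dir [-0.493 -0.795 -0.353] len 0.09 theta -129.6 axial 0.037
w13 shoe [0.0403 0.041  0.0415] brass 0.0278
[-0.1516 -0.1509 -0.1505]
```

View pics/w13.png

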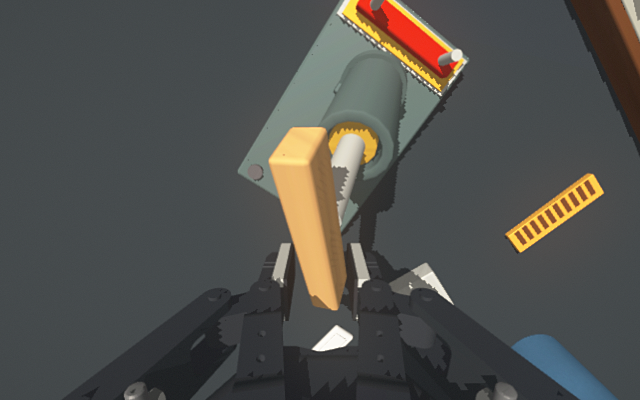

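>>> {"method": "servo_tool", "body": {
  "steps": [
    {"x": -2, "y": 2, "z": -1, "yaw": -5},
    {"x": -4, "y": 4, "z": -2, "yaw": -10},
    {"x": -5, "y": 6, "z": -3, "yaw": -15},
    {"x": -6, "y": 8, "z": -4, "yaw": -20},
    {"x": -6, "y": 8, "z": -4, "yaw": -20}
  ]
}}

```text
time: 14.72
ee_pos: [0.5753, 0.1868, 0.1626]
tcp_rot: [178.4, -0.8, 29.1]
wrist_force: [8.4, -3.4, 0.4]
opening: 0.0291
```

Run:
```python
from h import *
p,d,o=snap("wrist","w14");print(o["time"],o["q"].round(1),o["ee_pos"],o["tcp_rot"],o["wrist_force"],o["torque"])
for f in("w14",): P,c,y=bar(f);shoe(f);print(np.percentile(P@ka,[50,80,95]).round(4))
```

```text
14.725 [ 18.6  10.5   6.2  84.6  -1.5 169.5] [0.57530825 0.1867775  0.16262499] [178.35866049  -0.82205803  29.13404612] [ 8.38206893 -3.38431858  0.42965588] [-0.79647909 -1.68963364  0.09505089]
w14 8331 c [0.6074 0.2112 0.1913] dir [-0.648 -0.643 -0.408] len 0.0898 theta -116.7 axial 0.044
w14 shoe [0.0402 0.0409 0.0416] brass 0.0279
[-0.1516 -0.1507 -0.1502]
```

View pics/w14.png

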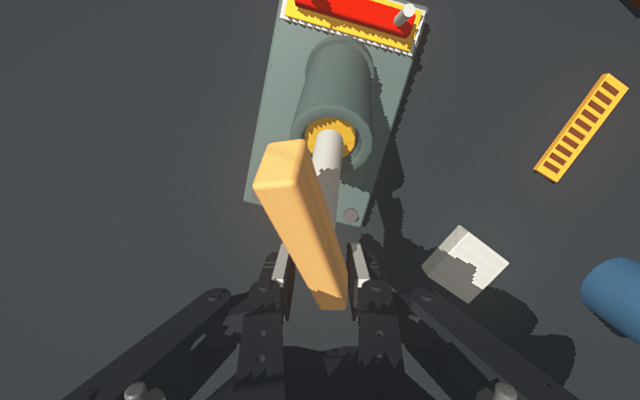

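>>> {"method": "servo_tool", "body": {
  "steps": [
    {"x": -3, "y": 3, "z": -1, "yaw": -3},
    {"x": -5, "y": 4, "z": -2, "yaw": -6},
    {"x": -5, "y": 4, "z": -2, "yaw": -6}
  ]
}}

```text
time: 15.15
ee_pos: [0.5721, 0.1897, 0.1616]
tcp_rot: [178.2, -1.0, 23.2]
wrist_force: [8.2, -4.0, 0.8]
opening: 0.0289
```

Run:
```python
from h import *
p,d,o=snap("wrist","w15");print(o["time"],o["q"].round(1),o["ee_pos"],o["tcp_rot"],o["wrist_force"],o["torque"])
for f in("w15",): P,c,y=bar(f);shoe(f);print(np.percentile(P@ka,[50,80,95]).round(4))
```

```text
15.15 [ 19.1  10.2   5.7  84.4  -1.7 175.9] [0.57214676 0.18974558 0.16164378] [178.19209818  -1.0177094   23.22090472] [ 8.15467192 -3.95193229  0.80791834] [-1.05591658 -1.55402397  0.09504088]
w15 8175 c [0.6083 0.2108 0.1923] dir [-0.708 -0.566 -0.422] len 0.0898 theta -111.1 axial 0.05
w15 shoe [0.0401 0.0409 0.0415] brass 0.028
[-0.1513 -0.1505 -0.15  ]
```

>>> {"method": "servo_tool", "body": {
  "steps": [
    {"x": 3, "y": -3, "z": 3, "yaw": 6},
    {"x": 3, "y": -3, "z": 20, "yaw": 12},
    {"x": 3, "y": -3, "z": 50, "yaw": 16},
    {"x": 5, "y": 0, "z": 85, "yaw": 20},
    {"x": 10, "y": 5, "z": 100, "yaw": 30},
    {"x": 15, "y": 7, "z": 100, "yaw": 40},
    {"x": 20, "y": 10, "z": 100, "yaw": 50},
    {"x": 26, "y": 10, "z": 100, "yaw": 60},
    {"x": 26, "y": 10, "z": 100, "yaw": 70},
    {"x": 26, "y": 10, "z": 100, "yaw": 80},
    {"x": 26, "y": 10, "z": 100, "yaw": 90},
    {"x": 26, "y": 10, "z": 100, "yaw": 100}
  ]
}}

```text
time: 16.7
ee_pos: [0.5981, 0.1996, 0.2617]
tcp_rot: [178.2, -1.0, 123.7]
wrist_force: [0.9, -1.0, 0.1]
opening: 0.029
```

>>> {"method": "servo_tool", "body": {
  "steps": [
    {"x": 0, "y": 0, "z": 0, "yaw": 10},
    {"x": 0, "y": 0, "z": 0, "yaw": 20},
    {"x": 0, "y": 0, "z": 0, "yaw": 30},
    {"x": 0, "y": 0, "z": 0, "yaw": 40},
    {"x": 0, "y": 0, "z": 0, "yaw": 50},
    {"x": 0, "y": 0, "z": 0, "yaw": 60},
    {"x": 0, "y": 0, "z": 0, "yaw": 70},
    {"x": 0, "y": 0, "z": 0, "yaw": 80},
    {"x": 0, "y": 0, "z": 0, "yaw": 90},
    {"x": 0, "y": 0, "z": 0, "yaw": 96},
    {"x": 0, "y": 0, "z": 0, "yaw": 96}
  ],
  "grip": 34
}}

```text
time: 18.08
ee_pos: [0.5982, 0.1995, 0.2617]
tcp_rot: [178.2, -1.0, -140.2]
wrist_force: [-0.5, 0.4, -0.4]
opening: 0.0343
```

Run:
```python
from h import *
p,d,o=snap("wrist","w16");print(o["time"],o["q"].round(1),o["ee_pos"],o["tcp_rot"],o["wrist_force"],o["opening"])
for f in("w16",): P,c,y=bar(f);shoe(f);print(np.percentile(P@ka,[50,80,95]).round(4))
snap("top","t2");snap("side","s2")
```

```text
18.075 [ 17.9  18.6  26.9  99.9   1.3 -21.9] [0.59821548 0.19952847 0.26167156] [ 178.19256292   -1.01040261 -140.2257363 ] [-0.45761299  0.41072007 -0.41123599] 0.03433419984399733
w16 2514 c [0.5949 0.2004 0.1854] dir [-0.662 -0.583 -0.471] len 0.0883 theta -112.8 axial -0.012
w16 shoe [0.0398 0.0406 0.0411] brass 0.0277
[-0.151  -0.1503 -0.1496]
```

View pics/w16.png

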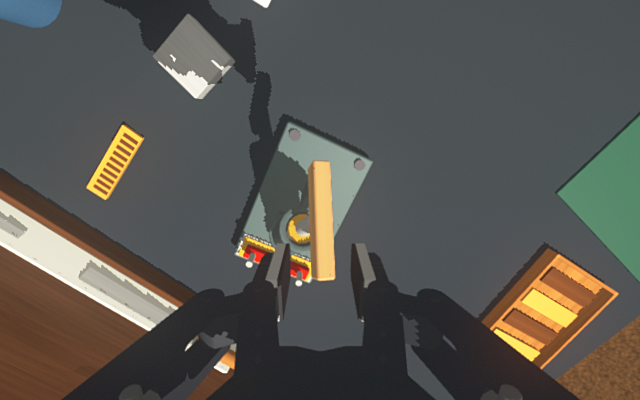

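>>> {"method": "servo_tool", "body": {
  "steps": [
    {"x": 2, "y": 2, "z": -20, "yaw": 1},
    {"x": 2, "y": 2, "z": -45, "yaw": 1},
    {"x": 2, "y": 2, "z": -62, "yaw": 1},
    {"x": 2, "y": 2, "z": -72, "yaw": 1},
    {"x": 2, "y": 2, "z": -74, "yaw": 1},
    {"x": 2, "y": 2, "z": -74, "yaw": 1}
  ]
}}

```text
time: 18.98
ee_pos: [0.6003, 0.2015, 0.1884]
tcp_rot: [178.2, -1.0, -139.4]
wrist_force: [0.7, -0.2, 0.1]
opening: 0.0341
```

>>> {"method": "servo_tool", "body": {
  "steps": [
    {"x": 0, "y": 0, "z": 0, "yaw": 0},
    {"x": 0, "y": 0, "z": 0, "yaw": 0},
    {"x": 0, "y": 0, "z": 0, "yaw": 0},
    {"x": 0, "y": 0, "z": 0, "yaw": 0}
  ],
  "grip": 8,
  "grip_force": 30
}}

```text
time: 19.48
ee_pos: [0.6005, 0.2014, 0.1889]
tcp_rot: [178.3, -0.9, -139.4]
wrist_force: [1.2, -1.5, 4.0]
opening: 0.0182
```

Run:
```python
from h import *
p,d,o=snap("wrist","w17");print(o["time"],o["q"].round(1),o["ee_pos"],o["tcp_rot"],o["wrist_force"],o["opening"])
for f in("w17",): P,c,y=bar(f);shoe(f);print(np.percentile(P@ka,[50,80,95]).round(4))
```

```text
19.475 [ 18.   17.4  17.2  91.4   1.3 -22.6] [0.60049535 0.20143056 0.18890609] [ 178.25083691   -0.93086044 -139.38123836] [ 1.18765108 -1.52370061  4.02832165] 0.018246458297265167
w17 5465 c [0.5951 0.1976 0.1848] dir [-0.652 -0.598 -0.466] len 0.0868 theta -113.9 axial -0.011
w17 shoe [0.0398 0.0406 0.0413] brass 0.0277
[-0.1514 -0.1507 -0.15  ]
```

View pics/w17.png

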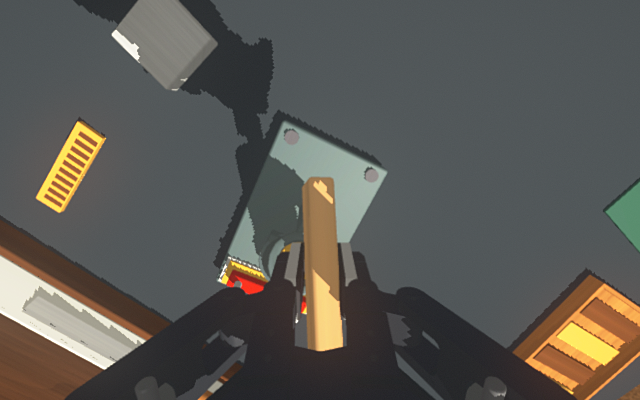

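>>> {"method": "servo_tool", "body": {
  "steps": [
    {"x": -2, "y": -1, "z": 4, "yaw": 0},
    {"x": -5, "y": -1, "z": 8, "yaw": 0},
    {"x": -7, "y": -2, "z": 13, "yaw": 0},
    {"x": -10, "y": -3, "z": 17, "yaw": 0},
    {"x": -10, "y": -3, "z": 17, "yaw": 0}
  ]
}}

```text
time: 20.15
ee_pos: [0.5904, 0.1983, 0.2055]
tcp_rot: [178.2, -1.0, -139.4]
wrist_force: [2.2, -2.8, -2.2]
opening: 0.0168
```

Run:
```python
from h import *
p,d,o=snap("wrist","w18");print(o["time"],o["ee_pos"],o["tcp_rot"],o["wrist_force"],o["torque"],o["opening"])
for f in("w18",): P,c,y=bar(f);shoe(f);print(np.percentile(P@ka,[50,80,95]).round(4))
```

```text
20.15 [0.59037397 0.1982604  0.20551605] [ 178.23683119   -0.97317333 -139.4048368 ] [ 2.18349709 -2.83243966 -2.1897747 ] [-0.78069243 -0.6545451  -0.18224276] 0.01681800198991952
w18 5252 c [0.5866 0.1957 0.1996] dir [-0.679 -0.555 -0.481] len 0.0863 theta -110.9 axial -0.016
w18 shoe [0.0397 0.0404 0.041 ] brass 0.0276
[-0.1343 -0.1335 -0.1329]
```

Lifted about 17 mm along the bore axis and holding. Now I'll turn it, still in the bore but off the nut, until the bar lies in the lean plane.

>>> {"method": "servo_tool", "body": {
  "steps": [
    {"x": 0, "y": 0, "z": 0, "yaw": -5},
    {"x": 0, "y": 0, "z": 0, "yaw": -10},
    {"x": 0, "y": 0, "z": 0, "yaw": -15},
    {"x": 0, "y": 0, "z": 0, "yaw": -20},
    {"x": 0, "y": 0, "z": 0, "yaw": -25},
    {"x": 0, "y": 0, "z": 0, "yaw": -25}
  ]
}}

```text
time: 20.95
ee_pos: [0.5901, 0.1985, 0.2054]
tcp_rot: [178.2, -1.0, -164.4]
wrist_force: [1.3, -0.5, -0.6]
opening: 0.0133
```

Run:
```python
from h import *
p,d,o=snap("wrist","w19");print(o["time"],o["ee_pos"],o["tcp_rot"],o["wrist_force"],o["torque"],o["opening"])
for f in("w19",): P,c,y=bar(f);shoe(f);print(np.percentile(P@ka,[50,80,95]).round(4))
snap("side","s3")
z=np.load("s3.npz",allow_pickle=True)["p"];cv2.imwrite("pics/s3z.png",cv2.resize(z[60:220,230:400],None,fx=3.5,fy=3.5)[:,:,::-1])
```

```text
20.95 [0.59012925 0.19851596 0.205395  ] [ 178.20247666   -0.99288644 -164.35055498] [ 1.30731998 -0.540778   -0.55639335] [-0.30278399 -0.33087279 -0.03488332] 0.013333290102970184
w19 4355 c [0.5857 0.1973 0.1995] dir [-0.838 -0.221 -0.499] len 0.0845 theta -89.5 axial 0.001Traceback (most recent call last):
  File "<stdin>", line 3, in <module>
  File "h.py", line 40, in shoe
    k=((p[...,0]>110)&(p[...,1]<60)&(p[...,2]<60)).astype(np.uint8); v,u=np.nonzero(cv2.erode(k,np.ones((3,3))));P=dep("wrist",np.c_[u,v],d,o)
                                                                                                                   ~~~^^^^^^^^^^^^^^^^^^^^^^^^
  File "h.py", line 17, in dep
    c,d=ray(n,uv,obs); uv=np.array(uv,int).reshape(-1,2); return c+d*D[uv[:,1],uv[:,0]][:,None]
        ~~~^^^^^^^^^^
  File "h.py", line 12, in ray
    x=cv2.undistortPoints(uv,P["intrinsics"],P["D"])[:,0]
      ~~~~~~~~~~~~~~~~~~~^^^^^^^^^^^^^^^^^^^^^^^^^^^
cv2.error: OpenCV(4.12.0) /io/opencv/modules/calib3d/src/undistort.dispatch.cpp:347: error: (-215:Assertion failed) CV_IS_MAT(_src) && CV_IS_MAT(_dst) && (_src->rows == 1 || _src->cols == 1) && (_dst->rows == 1 || _dst->cols == 1) && _src->cols + _src->rows - 1 == _dst->rows + _dst->cols - 1 && (CV_MAT_TYPE(_src->type) == CV_32FC2 || CV_MAT_TYPE(_src->type) == CV_64FC2) && (CV_MAT_TYPE(_dst->type) == CV_32FC2 || CV_MAT_TYPE(_dst->type) == CV_64FC2) in function 'cvUndistortPointsInternal'
```

View pics/w19.png

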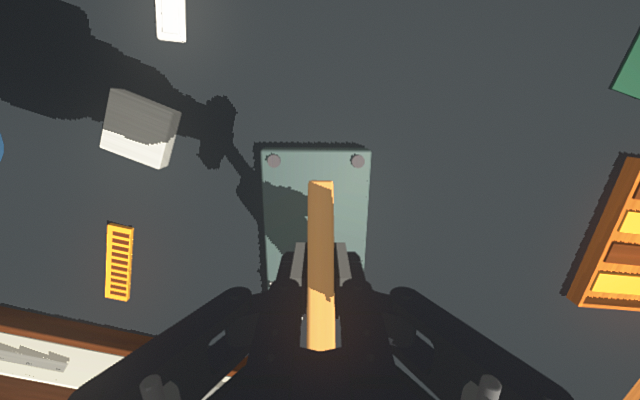

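>>> {"method": "servo_tool", "body": {
  "steps": [
    {"x": -4, "y": -1, "z": 8, "yaw": 0},
    {"x": -10, "y": -3, "z": 17, "yaw": 0},
    {"x": -14, "y": -4, "z": 26, "yaw": 0},
    {"x": -19, "y": -5, "z": 35, "yaw": 0},
    {"x": -24, "y": -7, "z": 43, "yaw": 0},
    {"x": -29, "y": -8, "z": 52, "yaw": 0},
    {"x": -34, "y": -9, "z": 61, "yaw": 0},
    {"x": -39, "y": -11, "z": 69, "yaw": 0},
    {"x": -43, "y": -12, "z": 78, "yaw": 0},
    {"x": -48, "y": -13, "z": 87, "yaw": 0},
    {"x": -53, "y": -15, "z": 95, "yaw": 0},
    {"x": -53, "y": -15, "z": 95, "yaw": 0}
  ],
  "grip_force": 45
}}

```text
time: 22.5
ee_pos: [0.537, 0.1834, 0.3014]
tcp_rot: [178.2, -0.9, -164.3]
wrist_force: [1.2, 0.2, -2.0]
opening: 0.0128
```

Run:
```python
from h import *
p,d,o=snap("wrist","w20");print(o["time"],o["ee_pos"],o["tcp_rot"],o["wrist_force"],o["torque"],o["opening"])
p,d,_=snap("side","s4")
cv2.imwrite("pics/s4z.png",cv2.resize(p[40:220,220:420],None,fx=3.5,fy=3.5)[:,:,::-1])
```

```text
22.5 [0.5370308  0.18344023 0.30135666] [ 178.20911576   -0.91792865 -164.27851838] [ 1.19449404  0.23852569 -2.00551195] [-0.03878032  0.08411903 -0.00688026] 0.012791611365439302
```

View pics/w20.png

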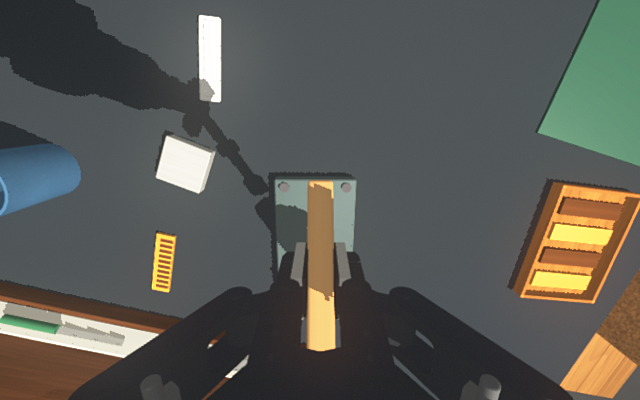

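View pics/s4z.png

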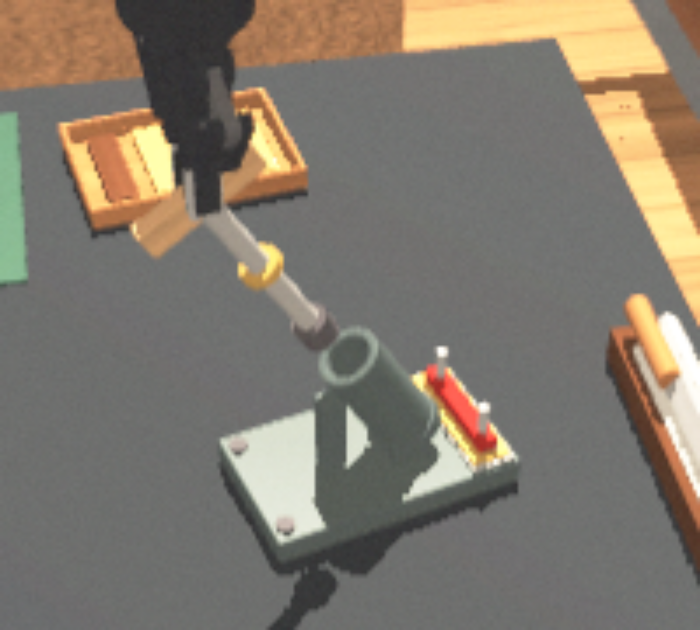

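>>> {"method": "servo_tool", "body": {
  "steps": [
    {"x": -5, "y": -5, "z": 20, "yaw": 0},
    {"x": -10, "y": -20, "z": 40, "yaw": 0},
    {"x": -10, "y": -50, "z": 50, "yaw": 0},
    {"x": 0, "y": -90, "z": 50, "yaw": 0},
    {"x": 10, "y": -130, "z": 50, "yaw": 0},
    {"x": 20, "y": -170, "z": 50, "yaw": 0},
    {"x": 30, "y": -210, "z": 50, "yaw": 0},
    {"x": 35, "y": -250, "z": 50, "yaw": 0},
    {"x": 40, "y": -290, "z": 50, "yaw": 0},
    {"x": 40, "y": -325, "z": 50, "yaw": 0},
    {"x": 40, "y": -345, "z": 50, "yaw": 0},
    {"x": 40, "y": -345, "z": 50, "yaw": 0}
  ],
  "grip_force": 20
}}

```text
time: 24.1
ee_pos: [0.5772, -0.1625, 0.3497]
tcp_rot: [178.2, -1.0, -164.4]
wrist_force: [0.2, 0.5, -1.9]
opening: 0.0127
```

Run:
```python
from h import *
o=get_obs();print(o["time"],o["q"].round(1),o["ee_pos"],o["tcp_rot"],o["wrist_force"],o["opening"])
p,d,_=snap("side","s5")
cv2.imwrite("pics/s5z.png",cv2.resize(p[100:340,220:480],None,fx=2.6,fy=2.5)[:,:,::-1])
p,d,_=snap("top","t5")
cv2.imwrite("pics/t5z.png",cv2.resize(p[80:300,280:500],None,fx=2.6,fy=2.6)[:,:,::-1])
```

```text
24.1 [-16.2  18.3  36.6 110.2   1.  -31.8] [ 0.57722438 -0.16247559  0.34967282] [ 178.18385221   -1.03247411 -164.37569929] [ 0.18320695  0.47208691 -1.88480922] 0.01268805362353609
```

View pics/s5z.png

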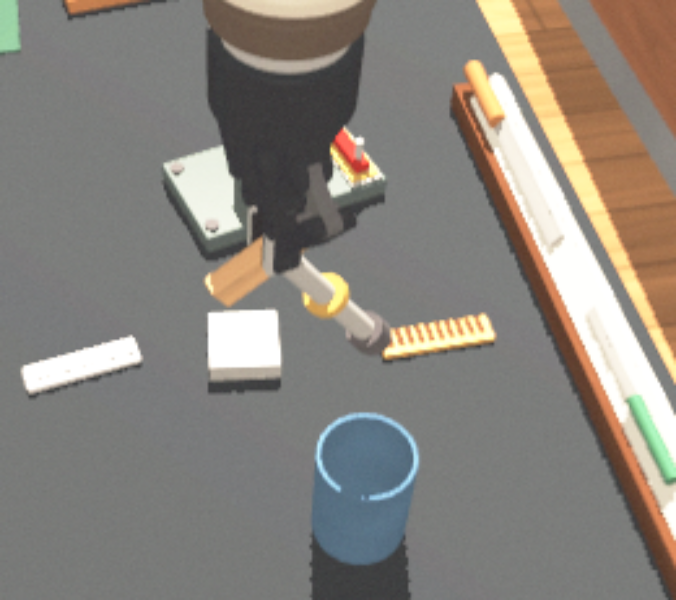

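View pics/t5z.png

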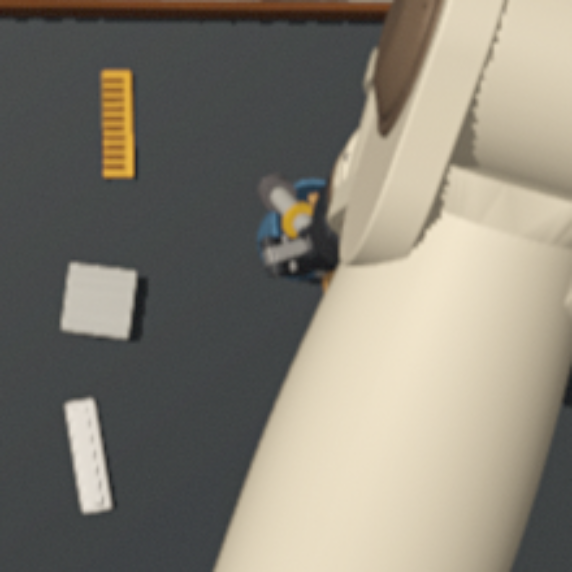

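>>> {"method": "servo_tool", "body": {
  "steps": [
    {"x": -1, "y": -20, "z": 0, "yaw": 0},
    {"x": -1, "y": -42, "z": 0, "yaw": 0},
    {"x": -1, "y": -42, "z": -20, "yaw": 0},
    {"x": -1, "y": -42, "z": -45, "yaw": 0},
    {"x": -1, "y": -42, "z": -70, "yaw": 0},
    {"x": -1, "y": -42, "z": -85, "yaw": 0},
    {"x": -1, "y": -42, "z": -90, "yaw": 0},
    {"x": -1, "y": -42, "z": -90, "yaw": 0}
  ],
  "grip_force": 25
}}

```text
time: 25.2
ee_pos: [0.5763, -0.2034, 0.2603]
tcp_rot: [178.2, -1.0, -164.3]
wrist_force: [-0.2, -0.3, -1.7]
opening: 0.0131
```

Run:
```python
from h import *
o=get_obs();print(o["time"],o["q"].round(1),o["ee_pos"],o["tcp_rot"],o["wrist_force"],o["opening"])
p,d,_=snap("side","s6")
cv2.imwrite("pics/s6z.png",cv2.resize(p[180:340,280:450],None,fx=3.5,fy=3.5)[:,:,::-1])
p,d,_=snap("wrist","w21")
```

```text
25.2 [-19.8  15.8  23.3  99.3   0.9 -35.5] [ 0.57625104 -0.20342426  0.26028655] [ 178.18544948   -1.00141912 -164.29114959] [-0.16688216 -0.27776002 -1.67858908] 0.01309212800445048
```

View pics/s6z.png

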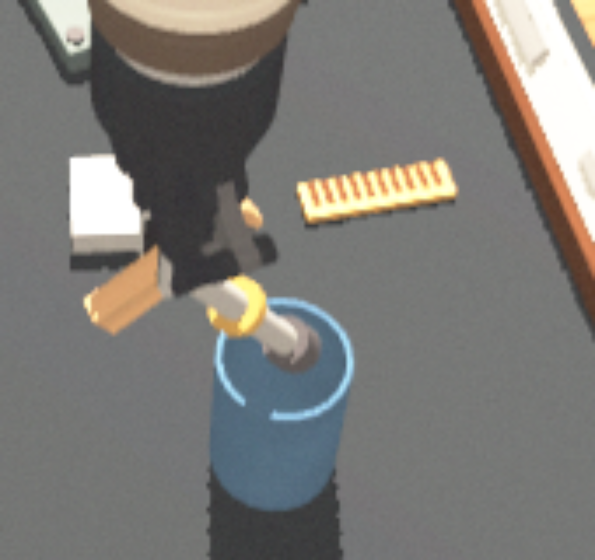

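View pics/w21.png

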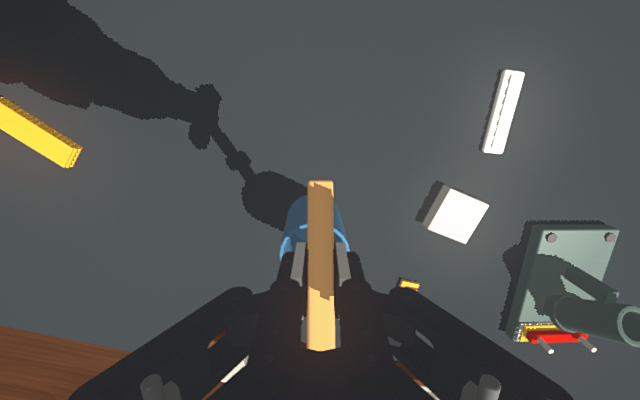

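>>> {"method": "servo_tool", "body": {
  "steps": [
    {"x": 0, "y": 0, "z": -15, "yaw": 0},
    {"x": 0, "y": 0, "z": -30, "yaw": 0},
    {"x": 0, "y": 0, "z": -40, "yaw": 0},
    {"x": 6, "y": 2, "z": -40, "yaw": 0},
    {"x": 12, "y": 3, "z": -40, "yaw": 0},
    {"x": 18, "y": 5, "z": -40, "yaw": 0},
    {"x": 24, "y": 7, "z": -40, "yaw": 0},
    {"x": 30, "y": 8, "z": -40, "yaw": 0},
    {"x": 36, "y": 10, "z": -40, "yaw": 0},
    {"x": 42, "y": 12, "z": -40, "yaw": 0}
  ]
}}

```text
time: 26.55
ee_pos: [0.6188, -0.1912, 0.221]
tcp_rot: [178.2, -1.0, -164.3]
wrist_force: [-2.8, -3.0, 1.4]
opening: 0.0127
```

Run:
```python
from h import *
o=get_obs();print(o["time"],o["q"].round(1),o["ee_pos"],o["tcp_rot"],o["wrist_force"],o["torque"],o["opening"])
p,d,_=snap("side","s7")
cv2.imwrite("pics/s7z.png",cv2.resize(p[180:340,280:450],None,fx=3.5,fy=3.5)[:,:,::-1])
```

```text
26.55 [-17.6  20.3  24.5  96.    1.  -33.3] [ 0.61884926 -0.19124845  0.22098288] [ 178.22975271   -0.95305157 -164.28854906] [-2.80854402 -3.04716112  1.38029023] [-1.00866746  0.99796978 -0.05699065] 0.012729277086631805
```

View pics/s7z.png

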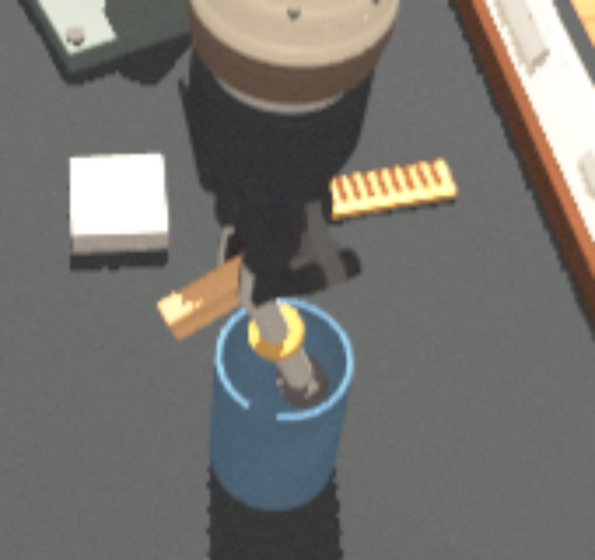

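>>> {"method": "servo_tool", "body": {
  "steps": [
    {"x": 6, "y": 2, "z": 0, "yaw": 0},
    {"x": 12, "y": 3, "z": 0, "yaw": 0},
    {"x": 18, "y": 5, "z": 0, "yaw": 0},
    {"x": 24, "y": 7, "z": 0, "yaw": 0},
    {"x": 30, "y": 8, "z": 0, "yaw": 0},
    {"x": 36, "y": 10, "z": 0, "yaw": 0},
    {"x": 36, "y": 10, "z": 0, "yaw": 0}
  ]
}}

```text
time: 27.48
ee_pos: [0.6559, -0.1806, 0.2203]
tcp_rot: [178.2, -0.9, -164.2]
wrist_force: [-1.2, -2.0, -1.0]
opening: 0.0129
```

Run:
```python
from h import *
p,d,o=snap("wrist","w22");print(o["time"],o["ee_pos"],o["tcp_rot"],o["wrist_force"],o["torque"],o["opening"])
k=cv2.erode(mask(p,(8,50,60),(24,220,255)),np.ones((3,3))); v,u=np.nonzero(k); P=dep("wrist",np.c_[u,v],d,o)
P=P[(np.linalg.norm(P-(o["ee_pos"]+[0,0,-.01]),axis=1)<.065)];c=P.mean(0);y=np.linalg.svd(P-c,full_matrices=False)[2][0];print(len(P),c,y,"tilt",np.degrees(np.arcsin(y[2])),np.ptp((P-c)@y))
p,d,_=snap("side","s8")
cv2.imwrite("pics/s8z.png",cv2.resize(p[180:340,280:450],None,fx=3.5,fy=3.5)[:,:,::-1])
```

```text
27.475 [ 0.65591127 -0.18063653  0.22025232] [ 178.19773787   -0.94265843 -164.24347736] [-1.185773   -2.03619834 -0.98944311] [-0.64870814  0.52057117 -0.02512189] 0.012851976274273796
2409 [ 0.64383288 -0.18462137  0.21605505] [0.96832103 0.22937665 0.09869512] tilt 5.664034889181153 0.09033079316133802
```

View pics/s8z.png

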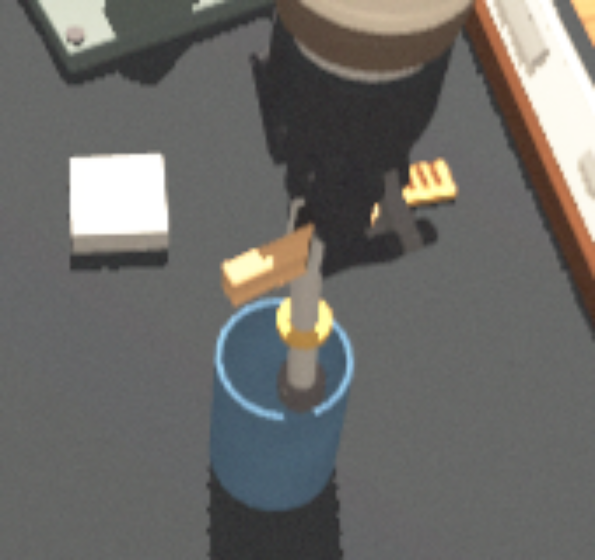

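View pics/w22.png

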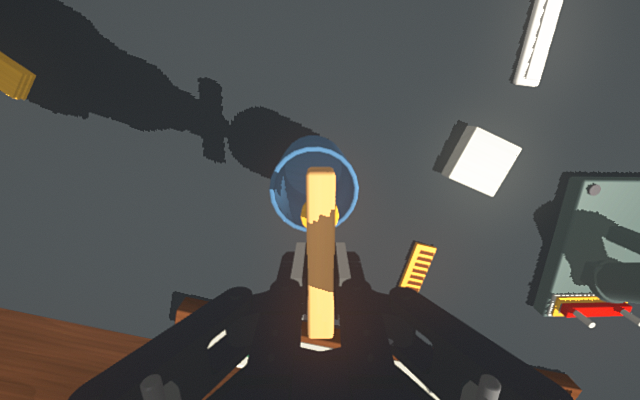

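>>> {"method": "servo_tool", "body": {
  "steps": [
    {"x": 6, "y": 2, "z": 0, "yaw": 0},
    {"x": 12, "y": 3, "z": 0, "yaw": 0},
    {"x": 16, "y": 4, "z": 0, "yaw": 0},
    {"x": 17, "y": 4, "z": 0, "yaw": 0},
    {"x": 17, "y": 4, "z": 0, "yaw": 0}
  ]
}}

```text
time: 28.2
ee_pos: [0.6726, -0.1767, 0.2202]
tcp_rot: [178.2, -1.0, -164.2]
wrist_force: [-3.3, -2.3, -0.9]
opening: 0.0126
```

```bash
cat > b.py <<'E'
from h import *
def bt(f):
    p,d,o=snap("wrist",f);print(o["time"],o["ee_pos"],o["tcp_rot"],o["wrist_force"],o["torque"],o["opening"])
    k=cv2.erode(mask(p,(8,50,60),(24,220,255)),np.ones((3,3))); v,u=np.nonzero(k); P=dep("wrist",np.c_[u,v],d,o)
    P=P[(np.linalg.norm(P-(o["ee_pos"]+[0,0,-.01]),axis=1)<.065)];c=P.mean(0);y=np.linalg.svd(P-c,full_matrices=False)[2][0];print(len(P),c,y,"tilt",np.degrees(np.arcsin(y[2])*np.sign(y[0])),np.ptp((P-c)@y))
E
python3 -c "
from b import *
bt('w23')"
```

```text
28.2 [ 0.67255298 -0.17667839  0.22019718] [ 178.17785368   -0.95471948 -164.24917089] [-3.32183758 -2.27852245 -0.94829471] [-0.46210101  0.98961347  0.05080361] 0.012648976898586163
2238 [ 0.65653688 -0.18164296  0.21680072] [0.96489871 0.25938053 0.04113663] tilt 2.3576204606517464 0.09041560013856034
```

>>> {"method": "servo_tool", "body": {
  "steps": [
    {"x": 4, "y": 1, "z": 0, "yaw": 0},
    {"x": 8, "y": 2, "z": 0, "yaw": 0},
    {"x": 8, "y": 2, "z": 0, "yaw": 0},
    {"x": 0, "y": 0, "z": 0, "yaw": 0},
    {"x": -5, "y": -1, "z": 0, "yaw": 0}
  ]
}}

```text
time: 28.88
ee_pos: [0.6673, -0.1776, 0.2205]
tcp_rot: [178.2, -0.9, -164.2]
wrist_force: [-0.4, 0.8, -1.0]
opening: 0.0128
```

```bash
python3 -c "
from b import *
bt('w24')
z=np.load('w24.npz',allow_pickle=True);p=z['p'];o=z['o'].item();d=z['d']
k=mask(p,(95,80,40),(115,255,255));v,u=np.nonzero(k);P=dep('wrist',np.c_[u,v],d,o);s=(P[:,2]>.1)&(P[:,2]<.118)&(abs(P[:,1]+.186)<.06)&(abs(P[:,0]-.64)<.06);A=P[s][:,:2]
q=np.linalg.lstsq(np.c_[2*A,np.ones(len(A))],(A**2).sum(1),rcond=None)[0]; print('pot',q[:2],np.sqrt(q[2]+q[:2]@q[:2]),len(A))
"
```

```text
28.875 [ 0.66726907 -0.17764253  0.22047652] [ 178.17296081   -0.88976318 -164.24967088] [-0.43093819  0.76254858 -1.01435486] [-0.03396227 -0.10512888 -0.01425303] 0.012778047391839558
2248 [ 0.64935389 -0.18324106  0.21748361] [0.96556105 0.25947788 0.01905492] tilt 1.0918328466120109 0.0898242749338805
pot [ 0.64168306 -0.18658867] 0.03559784205003147 1186
```

View pics/w24.png

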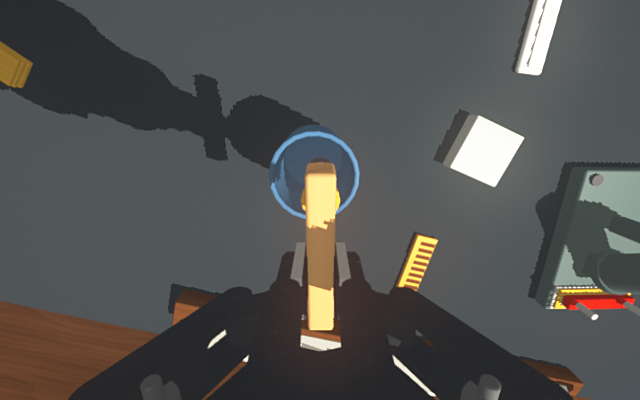

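```bash
python3 -c "
from h import *
z=np.load('w24.npz',allow_pickle=True);p=z['p'];o=z['o'].item();d=z['d']
k=cv2.erode(mask(p,(8,50,60),(24,220,255)),np.ones((3,3))); v,u=np.nonzero(k); P=dep('wrist',np.c_[u,v],d,o)
P=P[(np.linalg.norm(P-(o['ee_pos']+[0,0,-.01]),axis=1)<.065)]
e=np.array([.9656,.2595,0]);t=P@e; lo,hi=np.percentile(t,[.5,99.5]);print(lo,hi,hi-lo,'mid along',(lo+hi)/2,'tcp',o['ee_pos']@e,'pot',np.array([.6417,-.1866,0])@e)
n=np.array([-.2595,.9656,0]);s=P@n;print('lat',np.percentile(s,[1,50,99]),o['ee_pos']@n,np.array([.6417,-.1866,0])@n, 'top z',np.percentile(P[:,2],[50,90]))
"
```

```text
0.5430865522207735 0.6295826237587742 0.08649607153800065 mid along 0.5863345879897739 tcp 0.5982167816585445 pot 0.57120282
lat [-0.35177719 -0.34551452 -0.33844247] -0.34468795044191025 -0.34670211 top z [0.2180914  0.21960191]
```

>>> {"method": "servo_tool", "body": {
  "steps": [
    {"x": -7, "y": -3, "z": 0, "yaw": 0},
    {"x": -14, "y": -5, "z": 0, "yaw": 0},
    {"x": -14, "y": -5, "z": -8, "yaw": 0},
    {"x": -14, "y": -5, "z": -16, "yaw": 0},
    {"x": -14, "y": -5, "z": -24, "yaw": 0},
    {"x": -14, "y": -5, "z": -32, "yaw": 0},
    {"x": -14, "y": -5, "z": -36, "yaw": 0},
    {"x": -14, "y": -5, "z": -36, "yaw": 0}
  ]
}}

```text
time: 29.92
ee_pos: [0.6527, -0.1828, 0.1844]
tcp_rot: [178.2, -0.9, -164.3]
wrist_force: [0.7, 0.1, -1.8]
opening: 0.0129
```

```bash
python3 -c "
from b import *
bt('w25')
p,d,_=snap('side','s9')
cv2.imwrite('pics/s9z.png',cv2.resize(p[180:340,280:450],None,fx=3.5,fy=3.5)[:,:,::-1])
"
```

```text
29.925 [ 0.65270458 -0.18276573  0.18437666] [ 178.16433954   -0.92899448 -164.2623709 ] [ 0.74718331  0.05875388 -1.82547832] [-0.01774188 -0.07587107  0.04646029] 0.012946653050559333
2171 [ 0.63478418 -0.18826419  0.18150534] [0.96223592 0.27173978 0.01610989] tilt 0.9230684612072256 0.08855995639105518
```

View pics/s9z.png

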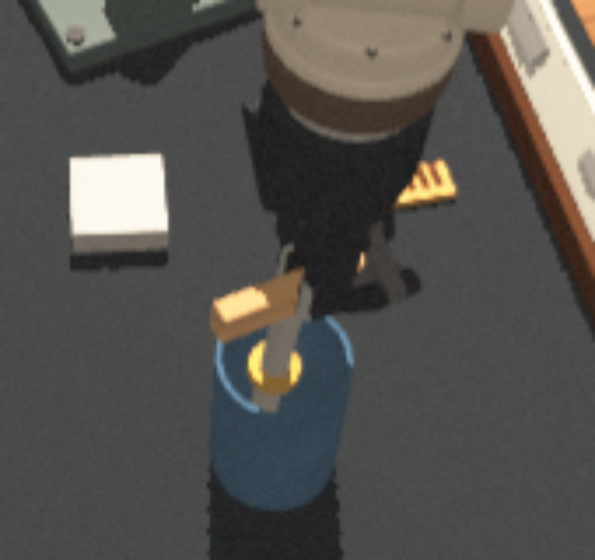

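>>> {"method": "servo_tool", "body": {
  "steps": [
    {"x": 0, "y": 0, "z": -2, "yaw": 0},
    {"x": 0, "y": 0, "z": -4, "yaw": 0},
    {"x": 0, "y": 0, "z": -5, "yaw": 0},
    {"x": 0, "y": 0, "z": -5, "yaw": 0}
  ]
}}

```text
time: 30.52
ee_pos: [0.653, -0.1829, 0.1806]
tcp_rot: [178.2, -0.8, -164.3]
wrist_force: [-0.6, 0.8, 2.9]
opening: 0.0127
```

>>> {"method": "servo_tool", "body": {
  "steps": [
    {"x": 0, "y": 0, "z": 0, "yaw": 0},
    {"x": 0, "y": 0, "z": 0, "yaw": 0},
    {"x": 0, "y": 0, "z": 0, "yaw": 0},
    {"x": 0, "y": 0, "z": 0, "yaw": 0},
    {"x": 0, "y": 0, "z": 0, "yaw": 0}
  ],
  "grip": 45
}}

```text
time: 31.15
ee_pos: [0.653, -0.1829, 0.1805]
tcp_rot: [178.2, -0.8, -164.3]
wrist_force: [0.5, -0.2, -0.6]
opening: 0.0449
```

>>> {"method": "servo_tool", "body": {
  "steps": [
    {"x": 0, "y": 0, "z": 10, "yaw": 0},
    {"x": 0, "y": 0, "z": 30, "yaw": 0},
    {"x": 0, "y": 0, "z": 60, "yaw": 0},
    {"x": 0, "y": 0, "z": 100, "yaw": 0},
    {"x": 0, "y": 0, "z": 140, "yaw": 0},
    {"x": -40, "y": 0, "z": 160, "yaw": 0},
    {"x": -90, "y": 0, "z": 160, "yaw": 0},
    {"x": -140, "y": 0, "z": 160, "yaw": 0},
    {"x": -140, "y": 0, "z": 160, "yaw": 0}
  ]
}}

```text
time: 32.28
ee_pos: [0.5099, -0.1827, 0.3426]
tcp_rot: [178.3, -0.8, -164.3]
wrist_force: [-1.3, 0.0, 1.0]
opening: 0.0449
```

```bash
python3 -c "
from h import *
o=get_obs();print(o['time'],o['ee_pos'],o['wrist_force'],o['opening'])
p,d,_=snap('side','s10'); a,_,_=snap('wrist','w26');t,_,_=snap('top','t10')
"
```

```text
32.275 [ 0.50990344 -0.18266624  0.34261006] [-1.26637073  0.04675022  0.99671729] 0.04488173417402334
```

View pics/s10.png

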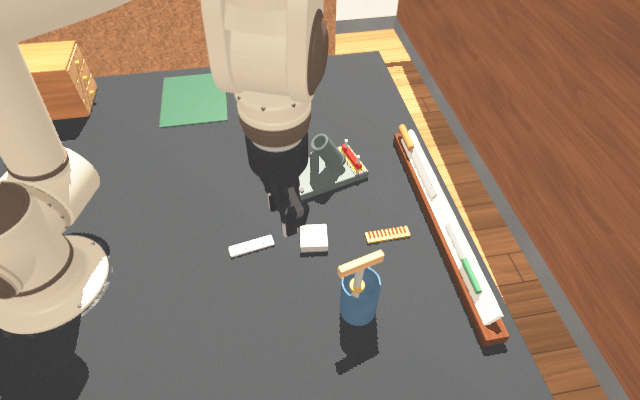

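View pics/w26.png

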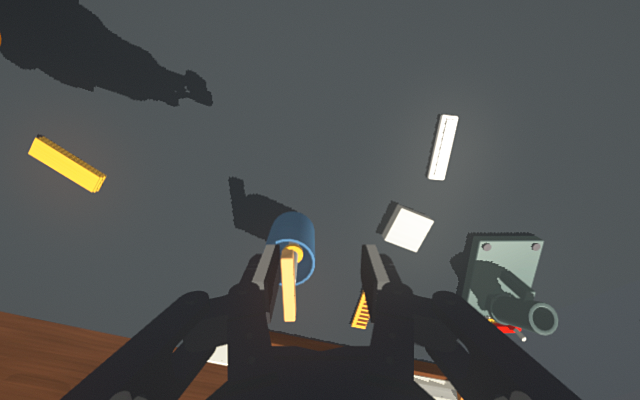

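View pics/t10.png

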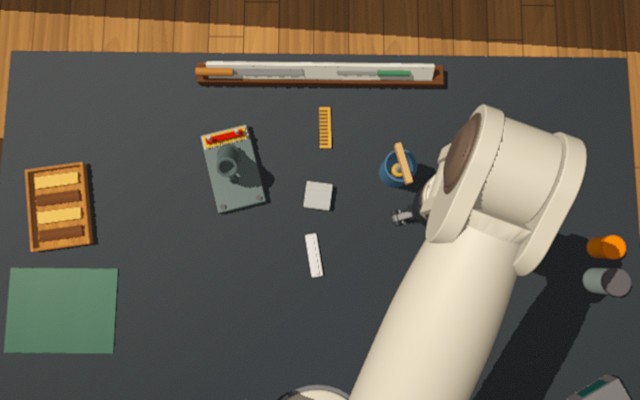

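```bash
python3 -c "
from h import *
z=np.load('t10.npz',allow_pickle=True);p,d=z['p'],z['d']
k=mask(p,(8,50,60),(24,220,255));k[:,:385]=0;k[:,420:]=0;k[:135]=0;k[195:]=0
v,u=np.nonzero(k);P=dep('top',np.c_[u,v],d);print(np.c_[u,v].min(0),np.c_[u,v].max(0));P=P[(P[:,2]>.14)&(P[:,2]<.22)];c=P.mean(0);y=np.linalg.svd(P-c,full_matrices=False)[2][0];print(len(P),c.round(4),y.round(3),np.percentile(P[:,2],[5,50,95]).round(4))
for n,f in(('side','s10'),('side','s1'),('side','s5')):
    z=np.load(f+'.npz',allow_pickle=True);p,d=z['p'].astype(int),z['d']
    k=((p[...,0]>150)&(p[...,1]<70)&(p[...,2]<70)).astype(np.uint8); k[:,:330]=0;k[:,375:]=0;k[:130]=0;k[180:]=0
    v,u=np.nonzero(k);P=dep('side',np.c_[u,v],d);print(f,len(u),u.mean(),v.mean(),np.median(P,0).round(4))
a=np.load('top0.npz')['p'].astype(int);b=np.load('t10.npz',allow_pickle=True)['p']
for nm,(x0,x1,y0,y1) in dict(comb=(312,340,100,155),block=(300,336,176,214),cover=(300,328,230,282)).items():
    r=[]
    for q in(a.astype(np.uint8),b):
        g=cv2.cvtColor(q[y0:y1,x0:x1],cv2.COLOR_RGB2GRAY);vv,uu=np.nonzero(g>115);r.append((len(uu),uu.mean().round(2),vv.mean().round(2)))
    print(nm,r)
p=np.load('s10.npz',allow_pickle=True)['p'];cv2.imwrite('pics/s10z.png',cv2.resize(p[230:340,310:410],None,fx=5,fy=5)[:,:,::-1])
"
```

```text
[391 141] [413 184]
339 [ 0.6326 -0.1805  0.1742] [-0.962 -0.274  0.001] [0.1599 0.1758 0.1801]
s10 55 351.6909090909091 159.29090909090908 [0.7208 0.2139 0.0376]
s1 56 351.375 158.89285714285714 [0.7193 0.2178 0.0373]
s5 29 355.51724137931035 164.24137931034483 [0.7272 0.1936 0.0369]
comb [(649, np.float64(11.93), np.float64(24.57)), (425, np.float64(12.92), np.float64(26.54))]
block [(795, np.float64(17.35), np.float64(19.07)), (716, np.float64(17.39), np.float64(19.15))]
cover [(603, np.float64(13.28), np.float64(24.68)), (545, np.float64(13.35), np.float64(24.89))]
```

View pics/s10z.png

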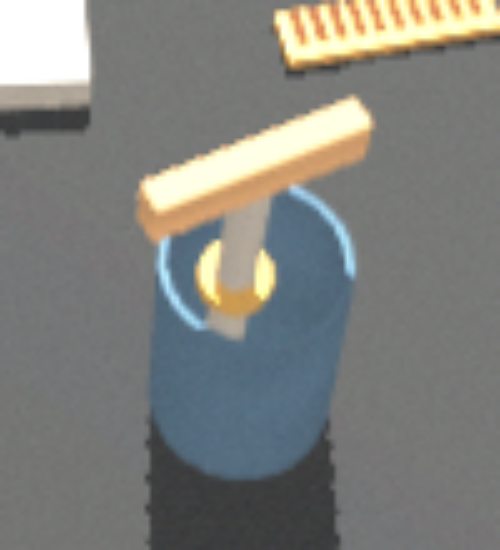

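```bash
python3 -c "
from workcell import *
print(job_done())"
```

```text
the job is handed in; nothing more can be done
None
```

The nut is tight as far as I could measure, and the key is standing socket end down on the floor of the blue pot. I handed the job in at about 32 s of the 67 s allowed.

**Tightening:** I turned the key clockwise by straddling one end of its bar with the half-open fingers and moving them round the leaning axis.
- The wrist camera showed the red shoe go down about 7.5–7.8 mm and then stop. The side camera made it about 7.1–7.4 mm, so the two disagree slightly.
- While it turned, the push was a steady 10 N. At the end it rose to about 20 N with the shoe no longer moving, which I took as the stop.
- When I pushed again, the key rode up about 2 mm and slipped over the stopped nut. I turned it on clockwise until it dropped back over the nut, then pushed once more at about 9 N. The shoe did not move.
- I could not read the nut angle directly. "Fully tight" rests on the shoe height and those pushes.

**Drawing out and potting:** I lifted the key off the nut and turned it about 20 degrees while still in the bore, so the bar's flat sides met the pads. I then drew it straight out along the bore axis. I tipped it upright against the inside of the pot and lowered it until I felt the floor, then let go.

**Last checks:**
- **Key:** the bar is level, with its top about 176 mm above the table (178 mm expected). It sits roughly 10 mm off the pot's centre, so the key may lean by a few degrees.
- **Shoe:** it was still down after the key came out.
- **Bystanders:** the block and cover plate are where they were in the top view. The comb's bright-pixel area differed from the first picture. I put that down to lighting, since it looks in the same place.

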